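# Pack the meter and latch its case

### The arm

A 6-joint arm with a two-finger parallel gripper is mounted at the origin on the work surface. World frame = base frame: x ahead of the robot, y to its left, z up, the work surface at z = 0. Lengths are in m, angles in degrees, forces in N, time in s.
With the tool pointing down it reaches from about 0.4 to 0.825 m from the base axis. Payload 7 kg.
Tool frame: the origin (TCP) lies midway between the tips of the shut fingers; the grasp point (between the pads) lies 19 mm behind it (ctrl.grasp_offset is the distance from the TCP to the grasp point, in m); z points along the fingers, x is the direction in which the jaws open and shut, and the axes are right-handed (so a half turn about z gives the same grasp; the last joint's range is limited). The gripper opens to 88 mm and grips with 3 to 60 N. Pads are 19 mm wide; open, the fingers measure 130 mm over their backs; the gripper's body (78 mm by 193 mm) begins 47 mm behind the grasp point.
Start: joints at [-51.389, 20.546, 0.682, 0, -70.136, -16.507], TCP at [0.254, -0.625, 0.227] pointing down, gripper open.
Joint ranges: [-176.03, 176.03], [-82.01, 121.73], [-58.28, 71.71], [-173.87, 95.51], [-174.79, -0.11], [-173.66, 173.66]. Speed limits (degrees/s): [136.94, 136.94, 172.46, 180, 180, 180].

### API

Orientations are given as [roll, pitch, yaw] about the fixed x, y, z axes, in that order (R = Rz(yaw) Ry(pitch) Rx(roll)).
In Python, from plant import sensors, snapshot, order, ctrl gives the robot as it stands.
- The arm moves only by the tool send_rows, never from a script. Its argument "commands" is a list of rows, each a list of 3 entries, a list of its own where there are three numbers: the closure, from 0 (fully open) to 1 (shut), then the shift along the world's x, y, z in units of 0.25 m (1.0 is 0.25 m), then the turn, a rotation vector about the world's x, y, z in units of 360 degrees (1.0 is 360 degrees). In form: [[hand, [x, y, z], [ax, ay, az]], ...]. A call has 1 to 12 rows; each row shifts and turns the pose as measured when the row begins; what a row does not reach is not made up. A row lasts 1/10 s, in which the tool goes at most 50 mm and 8.59 degrees, less where a joint would pass 70% of its speed; a pose out of reach is approached as far as the arm can. A call with a number of a shift or a turn outside -1 to 1 is refused whole. A call with a gripper value outside its range is refused whole. The fingers move at their own pace and stop on an object; the grip force is fixed at half the most. Time passes only in rows, so rows that do not move let the fingers close. It gives the time, the measured TCP pose, the force and the opening at its end, in the units of the state.
- sensors.get_obs(): the state, without advancing time (a new reading comes with each control period).
- snapshot(name): name is "side" or "top"; returns a dict with "color" (420x560x3 uint8, blue, green, red), "z_map" (420x560 float32, m along the optical axis (not along the pixel's ray), 0 where there is no reading), "mtx" (3x3 intrinsics, pixels), "xyz" and "attitude" of the camera in the world. Camera axes: x right, y down, z forward; pixel columns grow to the right and rows downward; lengths in m; the calibration is good to about 2 mm. A picture is of the moment at which its call begins.
- order.close_job(): hands the job in, once; it reports no verdict.
The state is a dict: "clock": time; "joint_pos": joint angles; "qvel": joint speeds; "tau": joint torques, N m; "tool_pos": TCP position; "orientation": TCP orientation; "force": force on the tool from outside, world axes, zero at the start; "moment": the same for the moment, N m; "opening": finger opening in m.
Only numpy, scipy, OpenCV 4.12 (cv2) and the standard library are available. Lean on these libraries where they do the work, as an engineer would, in place of code of your own. Each camera call takes 0.05 s, during which the arm holds its last target.

### The job

Lay the green handheld meter flat, face up, in the long pocket of the open instrument case, then swing the blue lid down over it. Then hook the latch's wire loop over the keeper on the lid and press the red lever all the way home so that the lid is pulled down tight and stays so. Do not knock over or push aside the jar, the spool and the bottle standing around.

Things in the scene. Friction and masses are not known exactly. Their poses are not given: they have to be found in the camera images.
- tester: Loose handheld meter: green box 150 (its x) by 50 (its y) by 36 mm (z), about 0.3 kg, black dial and window on its upper face (3 to 5 mm high, harmless). Origin: centre of its underside; it starts lying face up on the work surface, z axis up.
- case: Instrument case, fixed to the work surface: grey body 180 mm (its x) by 240 mm (its y), rim 110 mm high, walls 5 mm. Origin: centre of its underside; z up. The latch is on the face at x = -90 mm and works in the plane y = 0; the lid's hinge is on the face at x = +90 mm. Inside, a dark rigid filling 102 mm high with one rectangular pocket.
- pocket (a point): Centre of the pocket's floor (case x = -20, y = 0, z = 88 mm), axes as the case. The pocket is 166 mm along case y by 66 mm along case x and 14 mm deep; its floor is yellow. The meter goes in with its long side along case y, either way round, and stands 22 mm out of the filling.
- lid (a joint): Blue lid's angle, rad: 0 = tight shut, 1.57 = upright, limit 2.05. Hollow cover 180 by 240 mm, 40 mm high (35 inside), 0.35 kg; its stiff hinge (0.45 N m) keeps it where it is left. A rubber seal under its free edge stands 6 mm above the case's rim and springs (3 N per mm): unlatched, the lid rests on it at about 0.03.
- lid_hinge (a point): Middle of the lid's hinge line (case x = +90, y = 0, z = 110 mm), axes as the case; the hinge line runs along case y.
- lid_edge (a point): Middle of the outer top edge of the lid's free side, the one that carries the keeper: lid frame x = -180, z = 40 mm from the hinge line. Its axes turn with the lid: x from the free edge towards the hinge, z out of the lid's top.
- keeper (a point): Where the centre of the loop's crossbar belongs in the keeper, a steel hook 24 mm wide on the lid's front wall: 18 mm out from the wall, 24 mm above the lid's lower edge. Below the bar is the hook's seat; outside it a lip with a round top rises 6 mm above the seat; the gap between lip and wall is 24 mm, open to the top. Axes turn with the lid, as lid_edge.
- lever (a joint): Angle of the red latch lever in rad: 0 = pressed home, flat against the case and pointing down; about 1.57 = sticking straight out of the case; limit 2.5. Stiff pivot (0.045 N m): it stays where it is left. It passes over centre at about 0.2 and then holds itself.
- lever_pivot (a point): Lever's pivot on the case: case x = -108, y = 0, z = 95 mm; axes as the case; pivot axis along case y.
- lever_press (a point): A good point to press: on the lever's outer face, 50 mm from its pivot. Lever 75 mm long, 26 wide, 5 thick; its outer face is 8.5 mm outside the plane through the pivot. Axes turn with the lever: x into the lever (the way to press), z along it towards the pivot. Pressing home against the seal takes about 3 to 8 N here.
- bail (a joint): Angle of the wire loop relative to the lever, rad. The loop's lean from vertical, away from the case, is bail minus lever. Stiff pivot (0.02 N m): stays where it is left. The loop's pivot sits on the lever, 22 mm from the lever's pivot, about along the lever (0.2 rad nearer the case), so moving the loop's end also turns the lever.
- bail_bar (a point): Middle of the loop's crossbar (steel, 5 mm thick, spans 34 mm along case y), 61 mm from the loop's pivot on the lever.
- bail_grip (a point): Centre of the yellow grip at the loop's end: a cylinder 14 mm thick and 40 mm long along case y, 24 mm beyond the crossbar. It can be pinched on its two end faces and turns between the pads. Axes turn with the loop: z from the loop's pivot to the grip, y along the grip.
- jar: Bystander: jar 56 mm across, 85 mm high, 0.25 kg, standing. Origin: centre of its underside.
- spool: Bystander: white plastic spool 68 mm across, 55 mm high, standing. Origin: centre of its underside.
- bottle: Bystander: bottle 58 mm across, 180 mm high, 0.4 kg, standing. Origin: centre of its underside.

How it is judged (in metres and radians):
On the way, in this order (a step that is already met when the one before it is completed fails the run):
1. the meter lies flat in the pocket, the lid still open (horizontal distance between tester and pocket below 0.016 m and z of tester in the frame of pocket below 0.005 m and angle between tester's own z axis and vertical below 0.15 rad and value of joint lid above 1 rad), for 0.2 s.
2. the lid is down on its seal over the meter (horizontal distance between tester and pocket below 0.016 m and z of tester in the frame of pocket below 0.005 m and angle between tester's own z axis and vertical below 0.15 rad and value of joint lid below 0.08 rad), for 0.2 s.
3. the loop's crossbar lies in the keeper (distance between bail_bar and keeper below 0.007 m and value of joint lid below 0.08 rad), for 0.2 s.
At the end, for the whole second after the job is handed in: Meter face up in the pocket (16 mm of centre, under 5 mm off its floor, tilt under 0.15 rad); crossbar within 7 mm of its place in the keeper, lever under 0.12 rad, lid under 0.015 rad; jar, spool and bottle moved under 30 mm, tilt under 0.3 rad (horizontal distance between tester and pocket below 0.016 m and z of tester in the frame of pocket below 0.005 m and angle between tester's own z axis and vertical below 0.15 rad and value of joint lid below 0.015 rad and value of joint lever below 0.12 rad and distance between bail_bar and keeper below 0.007 m and linear speed of tester below 0.02 m/s and distance of each of jar, spool, bottle from where it was at the start of the episode below 0.03 m and angle between each of jar, spool, bottle's own z axis and vertical below 0.3 rad); the robot touches nothing.
It fails at once if the jar is knocked over or pushed more than 30 mm (distance of jar from where it was at the start of the episode above 0.03 m or angle between jar's own z axis and vertical above 0.3 rad).
It fails at once if the spool is knocked over or pushed more than 30 mm (distance of spool from where it was at the start of the episode above 0.03 m or angle between spool's own z axis and vertical above 0.3 rad).
It fails at once if the bottle is knocked over or pushed more than 30 mm (distance of bottle from where it was at the start of the episode above 0.03 m or angle between bottle's own z axis and vertical above 0.3 rad).
It also fails if it takes over 70 s, if anything falls off the work surface, if the arm or the gripper's body presses on something with over 40 N, if the wrist force passes 120 N, or if a joint passes its speed limit or range.

## Working session

There is one attempt and no reset: what is moved stays moved. The work goes in short steps, Python scripts to look and compute and a tool call to move; the robot and the scene stay as the last step left them, time stands still between calls to the robot, and variables do not carry over. Pictures are saved under pics/ and viewed, and the job is handed in when it is done.

Besides the shell and the picture viewer there is one more tool, called after "Request:" by a JSON object that holds its "fn" and its "kwargs", one argument or row to a line. send_rows: Moves the arm, as the interface text tells. Its arguments: {"type":"object","properties":{"commands":{"type":"array","items":{"type":"array"}}},"required":["commands"]}

```bash
ls; mkdir -p pics
cat > h.py <<'E'
import numpy as np, cv2
from scipy.spatial.transform import Rotation as R
from plant import sensors, snapshot, order, ctrl
def rot(s):
    a=np.array(s["attitude"],float)
    if a.shape==(3,3): return a
    if a.size==4: return R.from_quat(a).as_matrix()
    return R.from_euler('xyz',a.ravel(),degrees=True).as_matrix()
def cloud(s):
    z=s["z_map"];K=s["mtx"];v,u=np.indices(z.shape)
    p=np.stack([(u-K[0,2])/K[0,0]*z,(v-K[1,2])/K[1,1]*z,z],-1)
    return p@rot(s).T+np.array(s["xyz"])
def st():
    o=sensors.get_obs(); print({k:np.round(v,4).tolist() for k,v in o.items() if k in("clock","tool_pos","orientation","force","opening","joint_pos")})
E
python3 - <<'E'
from h import *
st()
for n in("side","top"):
    s=snapshot(n);cv2.imwrite(f"pics/{n}0.png",s["color"]);print(n,s["xyz"],s["attitude"],s["mtx"]);np.savez(f"{n}0.npz",**s)
E
```

```text
pics
{'clock': 0.0, 'joint_pos': [-51.3879, 20.5907, 0.6348, -0.02, -70.1386, -16.5074], 'tool_pos': [0.2538, -0.6249, 0.2256], 'orientation': [-179.9911, -0.096, 112.0979], 'force': [-0.0654, -0.5996, 0.3282], 'opening': 0.0875}
side [ 0.93715057 -0.70010403  0.66368891] [-125.97727737    0.32507318   25.04691233] [[388.24951061   0.         280.69486477]
 [  0.         388.24951061 206.65424491]
 [  0.           0.           1.        ]]
top [ 0.54555304 -0.01380301  1.25463053] [-1.77713566e+02  1.42378102e-01 -8.86990278e+01] [[469.2400151    0.         278.14878978]
 [  0.         469.2400151  204.93924782]
 [  0.           0.           1.        ]]
```

View pics/side0.png

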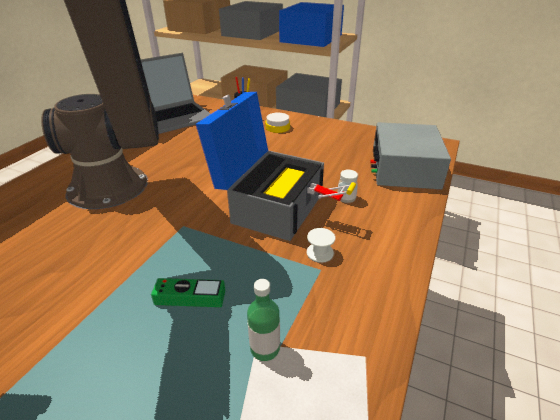

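View pics/top0.png

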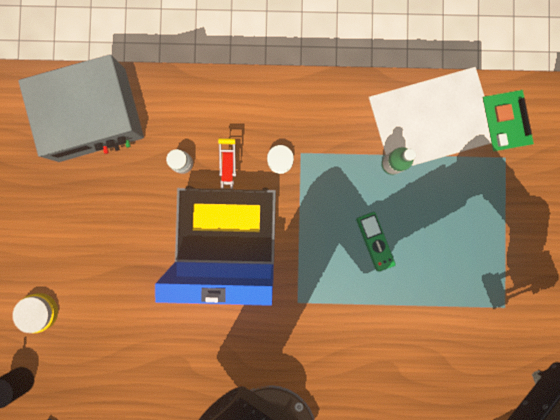

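The side view shows the case with its lid upright (235,140), the pocket (285,183), the red lever and loop (325,190), the meter (188,292), the spool (321,245), the jar (348,185) and the bottle (263,330). In the top view the latch faces away from the robot at (228,160), between jar (180,160) and spool (281,158), and the meter is at (375,242).

```bash
cat > m.py <<'E'
from h import *
import sys
def blobs(n,s,ranges):
    P=cloud(s);hsv=cv2.cvtColor(s["color"],cv2.COLOR_BGR2HSV)
    for nm,lo,hi in ranges:
        m=cv2.inRange(hsv,np.array(lo),np.array(hi))
        k,l,stt,c=cv2.connectedComponentsWithStats(m)
        for i in range(1,k):
            if stt[i,4]>25:
                q=P[(l==i)&(s["z_map"]>0)]
                if len(q)==0: continue
                (cx,cy),wh,a=cv2.minAreaRect((q[:,:2]*1000).astype(np.float32))
                print(n,nm,stt[i].tolist(),c[i].round(1).tolist(),"med",np.median(q,0).round(3),"lo",np.percentile(q,2,0).round(3),"hi",np.percentile(q,98,0).round(3),"rect",round(cx),round(cy),np.round(wh),round(a,1))
RG=[("yellow",(22,150,120),(35,255,255)),("red",(0,180,120),(6,255,255)),("blue",(108,150,60),(125,255,255)),("green",(50,120,30),(80,255,255))]
E
python3 - <<'E'
from m import *
for n in("side","top"):
    s=dict(np.load(n+"0.npz"));blobs(n,s,RG)
    print("z valid",(s["z_map"]>0).mean())
    P=cloud(s)
    print(np.median(P[300:310,400:405].reshape(-1,3),0))
s=dict(np.load("top0.npz"));c=s["color"][120:310,140:420]
cv2.imwrite("pics/topc.png",cv2.resize(c,None,fx=2.8,fy=2.8,interpolation=2))
s=dict(np.load("side0.npz"));c=s["color"][80:280,180:380]
cv2.imwrite("pics/sidec.png",cv2.resize(c,None,fx=3,fy=3,interpolation=2))
E
```

```text
side yellow [247, 78, 3, 14, 28] [247.9, 84.4] med [0.147 0.667 0.135] lo [-0.177  0.659 -0.084] hi [0.154 1.232 0.161] rect -19 956 [ 11. 685.] 29.9
side yellow [265, 120, 25, 13, 167] [277.2, 127.7] med [0.323 0.58  0.014] lo [ 0.262  0.568 -0.001] hi [0.35  0.63  0.027] rect 311 596 [97. 57.] 23.9
side yellow [264, 168, 40, 31, 620] [283.9, 182.7] med [0.559 0.121 0.088] lo [0.531 0.049 0.086] hi [0.595 0.197 0.102] rect 563 120 [169.  67.] 89.8
side yellow [347, 182, 9, 13, 69] [350.8, 187.9] med [0.748 0.115 0.128] lo [0.731 0.098 0.084] hi [0.753 0.198 0.131] rect 739 169 [ 17. 146.] 9.0
side red [235, 77, 5, 16, 32] [237.2, 84.4] med [0.097 0.667 0.125] lo [-0.249  0.66  -0.062] hi [0.104 1.223 0.16 ] rect -75 944 [ 15. 673.] 31.9
side red [314, 185, 23, 10, 117] [323.4, 189.9] med [0.674 0.121 0.098] lo [0.653 0.106 0.094] hi [0.703 0.133 0.103] rect 680 120 [29. 55.] 87.4
side red [331, 194, 12, 7, 47] [337.1, 196.8] med [0.716 0.11  0.092] lo [0.701 0.106 0.087] hi [0.726 0.123 0.101] rect 713 117 [21. 26.] 88.5
side blue [279, 3, 55, 44, 1980] [306.3, 24.0] med [0.171 1.21
[... 1517 characters left out ...]
 40.] 2.0
top blue [211, 264, 61, 18, 588] [247.6, 271.9] med [0.426 0.057 0.111] lo [0.413 0.006 0.106] hi [0.445 0.138 0.121] rect 430 75 [147.  36.] 87.8
top blue [156, 283, 116, 22, 1803] [214.8, 293.0] med [0.4   0.101 0.284] lo [0.38  0.002 0.278] hi [0.418 0.234 0.289] rect 375 118 [ 90. 237.] 0.8
top green [483, 90, 50, 61, 1524] [506.5, 120.2] med [ 0.83  -0.622  0.004] lo [ 0.764 -0.676 -0.001] hi [ 0.911 -0.563  0.009] rect 837 -620 [149. 111.] 10.8
top green [357, 213, 38, 58, 558] [377.2, 248.0] med [ 0.478 -0.271  0.035] lo [ 0.437 -0.308  0.014] hi [ 0.576 -0.222  0.041] rect 506 -266 [148.  48.] 22.4
z valid 0.9958460884353741
[ 3.38721105e-01 -3.43921016e-01 -2.92554108e-05]
```

View pics/topc.png

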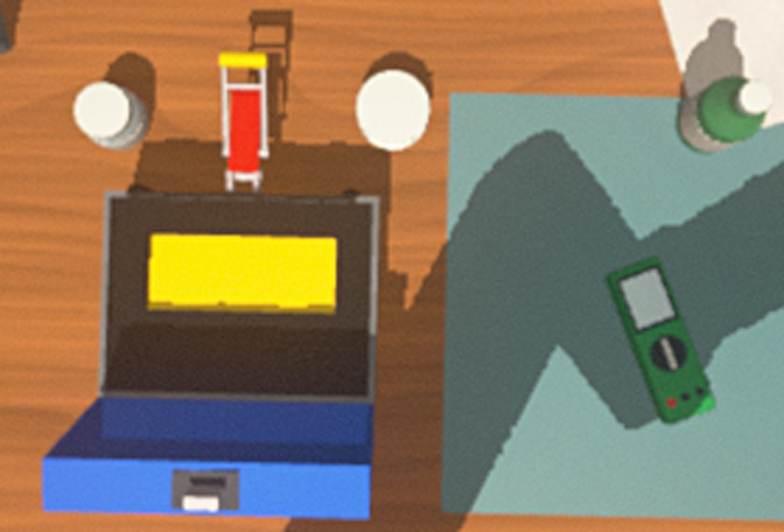

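View pics/sidec.png

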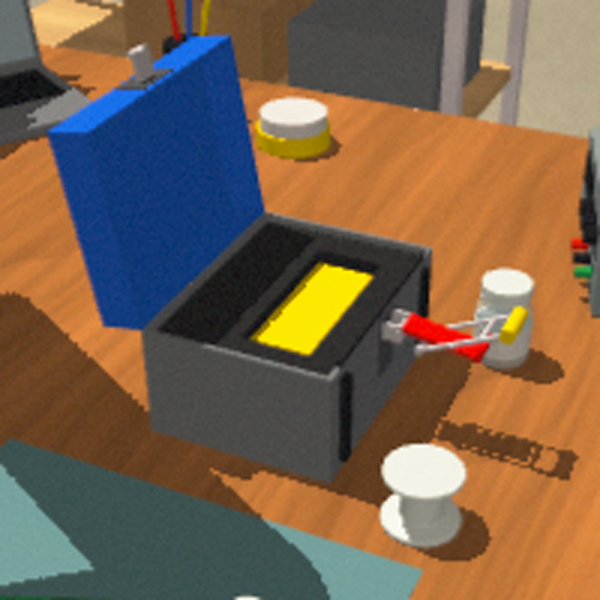

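Run:
```python
from h import *
Q=[]
for n in("side","top"):
    s=dict(np.load(n+"0.npz"));P=cloud(s).reshape(-1,3)
    def box(a,b): return P[np.all((P>a)&(P<b),1)]
    def rep(nm,q):
        r=cv2.minAreaRect((q[:,:2]*1000).astype(np.float32)); c=cv2.minEnclosingCircle((q[:,:2]*1000).astype(np.float32))
        print(n,nm,len(q),np.round(r[0],1),np.round(r[1],1),round(r[2],2),"circ",np.round(c[0]),round(c[1],1),"z",np.percentile(q[:,2],[2,98]).round(4))
    rep("meter",box([.4,-.35,.030],[.62,-.18,.06]))
    rep("jar",box([.6,.17,.075],[.8,.3,.1]))
    rep("spool",box([.6,-.08,.045],[.8,.06,.08]))
    rep("bottle",box([.6,-.42,.03],[.85,-.22,.25]))
    rep("rim",box([.43,-.04,.105],[.65,.27,.115]))
    rep("fill",box([.46,.01,.098],[.62,.23,.1055]))
    rep("grip",box([.73,.09,.11],[.77,.15,.15]))
    rep("lever",box([.66,.1,.08],[.729,.14,.115]))
    rep("lidtop",box([.3,-.03,.26],[.46,.26,.30]))
    if n=="side":
        q=box([.3,.0,.13],[.46,.24,.27]); 
        for z in(.13,.15,.18,.2,.23,.26): 
            k=q[abs(q[:,2]-z)<.006]; print(z,np.median(k[:,0]).round(4),np.percentile(k[:,0],[5,95]).round(3))
```

```text
side meter 1265 [ 509.7 -265.9] [149.7  51.3] 21.98 circ [ 509. -266.] 76.5 z [0.0313 0.0394]
side jar 236 [664.1 228.3] [138.5  58.8] 32.26 circ [668. 222.] 69.5 z [0.0763 0.0993]
side spool 652 [680.8   3.8] [ 67.4 147.2] 68.25 circ [677.  -1.] 76.2 z [0.0466 0.0779]
side bottle 1825 [ 720.1 -315.2] [58.5 45.8] 37.11 circ [ 716. -311.] 29.3 z [0.0341 0.1798]
side rim 870 [531.6 119.7] [245.3 203.5] 89.76 circ [532. 119.] 155.4 z [0.1054 0.1147]
side fill 1654 [539.7 121.9] [159.3 216.2] 0.05 circ [539. 122.] 131.3 z [0.099  0.1034]
side grip 82 [742.4 119.9] [43.9 22.5] 87.85 circ [743. 119.] 22.8 z [0.1153 0.1308]
side lever 239 [693.8 119.4] [38.7 67. ] 89.99 circ [695. 119.] 36.0 z [0.0873 0.1145]
side lidtop 703 [401.8 118. ] [ 44.3 244. ] 0.23 circ [407. 118.] 122.5 z [0.2616 0.2948]
0.13 0.4115 [0.41  0.443]
0.15 0.4085 [0.406 0.439]
0.18 0.4037 [0.401 0.436]
0.2 0.3998 [0.397 0.432]
0.23 0.3948 [0.392 0.428]
0.26 0.3919 [0.388 0.424]
top meter 1095 [ 506.4 -267.1] [149.9  50.4] 22.4 circ [ 506. -267.] 76.7 z [0.0308 0.0419]
top jar 390 [657.9 230. ] [145.5  63.3] 30.88 circ [664. 220.] 73.1 z [0.0778 0.0997]
top spool 535 [715.7 -13. ] [65.5 64.5] 0.81 circ [716. -12.] 33.8 z [0.0496 0.0589]
top bottle 640 [ 711.6 -307. ] [57.4 53.6] 22.82 circ [ 713. -309.] 29.4 z [0.0355 0.1821]
top rim 1524 [539.9 118.5] [219.8 240.5] 0.01 circ [532. 117.] 152.6 z [0.1051 0.1147]
top fill 3645 [540. 120.] [160.  219.9] 0.01 circ [539. 120.] 133.5 z [0.0983 0.1051]
top grip 116 [739.9 117.8] [20.2 39.7] 1.91 circ [741. 118.] 21.8 z [0.117  0.1329]
top lever 359 [692.8 118.7] [35.7 65.6] 88.66 circ [693. 116.] 34.3 z [0.0888 0.1139]
top lidtop 2207 [401.  118.7] [240.3  44.4] 89.86 circ [403. 118.] 121.1 z [0.2779 0.2892]
```

Request:
{"fn": "send_rows", "kwargs": {
  "commands": [
    [0,[0.1,0.144,0],[0,0,0]],
    [0,[0.1,0.144,0],[0,0,0]],
    [0,[0.1,0.144,0],[0,0,0]],
    [0,[0.1,0.144,0],[0,0,0]],
    [0,[0.1,0.144,0],[0,0,0]],
    [0,[0.1,0.144,0],[0,0,0]],
    [0,[0.1,0.144,0],[0,0,0]],
    [0,[0.1,0.144,-0.1],[0,0,0]],
    [0,[0.1,0.144,-0.1],[0,0,0]],
    [0,[0,0,0],[0,0,0]]
  ]
}}

```text
clock: 1.1
tool_pos: [0.4809, -0.2901, 0.1716]
orientation: [-179.9, -0.4, 111.8]
force: [0.1, 0.4, -0.2]
opening: 0.0878
```

Request:
{"fn": "send_rows", "kwargs": {
  "commands": [
    [0,[0.108,0.096,0],[0,0,0.001]],
    [0,[0,0,-0.16],[0,0,0]],
    [0,[0,0,-0.16],[0,0,0]],
    [0,[0,0,-0.16],[0,0,0]],
    [0,[0,0,0],[0,0,0]]
  ]
}}

```text
clock: 1.6
tool_pos: [0.5099, -0.2637, 0.0489]
orientation: [-180.0, -0.3, 112.4]
force: [-0.7, 0.5, -0.3]
opening: 0.0877
```

Run:
```python
from h import *
st()
for n in("side","top"):
    s=snapshot(n);cv2.imwrite(f"pics/{n}1.png",s["color"]);np.savez(f"{n}1.npz",**s)
```

```text
{'clock': 1.6, 'joint_pos': [-7.9967, 21.361, -24.2566, -0.3504, -44.5299, -59.3308], 'tool_pos': [0.5099, -0.2637, 0.0489], 'orientation': [-179.9978, -0.2862, 112.4225], 'force': [-0.7206, 0.5207, -0.2928], 'opening': 0.0877}
```

View pics/side1.png

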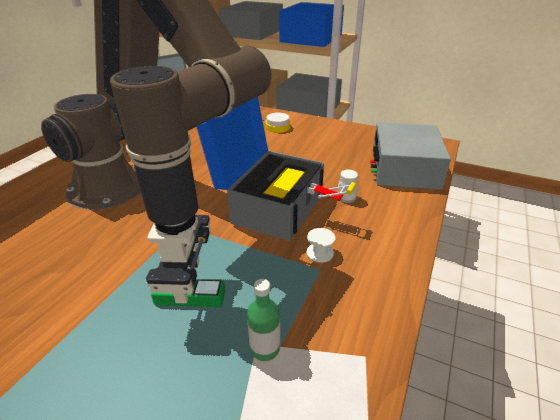

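View pics/top1.png

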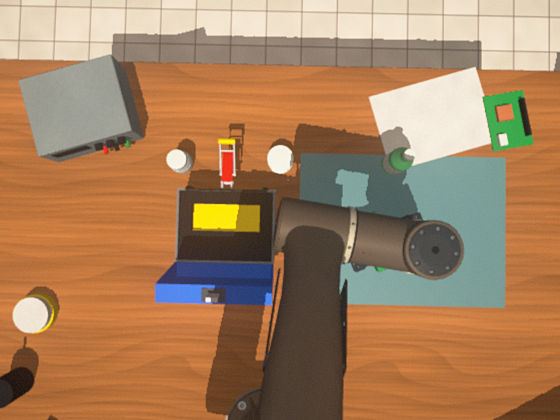

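The side view shows the gripper hovering at (175,280) over the meter, with the fingers across its width. The top view shows the forearm passing beside the case at (320,230), with nothing else touched.

Request:
{"fn": "send_rows", "kwargs": {
  "commands": [
    [0,[-0.004,-0.008,-0.11],[0,0,0]],
    [0,[0,0,-0.008],[0,0,0]],
    [1,[0,0,0],[0,0,0]],
    [1,[0,0,0],[0,0,0]],
    [1,[0,0,0],[0,0,0]],
    [1,[0,0,0],[0,0,0]],
    [1,[0,0,0],[0,0,0]],
    [1,[0,0,0],[0,0,0]]
  ]
}}

```text
clock: 2.5
tool_pos: [0.5209, -0.2698, 0.0384]
orientation: [178.8, 0.7, 112.6]
force: [0.1, 0.1, -0.3]
opening: 0.0453
```

Run:
```python
from h import *
st()
for n in("side","top"):
    s=snapshot(n);np.savez(f"{n}2.npz",**s)
    c=s["color"][210:330,110:310] if n=="side" else s["color"][180:320,300:500]
    cv2.imwrite(f"pics/{n}2.png",cv2.resize(c,None,fx=3.5,fy=3.5))
st()
```

```text
{'clock': 2.5, 'joint_pos': [-8.3148, 22.3535, -24.5943, -0.0323, -41.6492, -59.084], 'tool_pos': [0.5209, -0.2698, 0.0384], 'orientation': [178.785, 0.7018, 112.5699], 'force': [0.1208, 0.0666, -0.2662], 'opening': 0.0453}
{'clock': 2.6, 'joint_pos': [-8.3161, 22.3741, -24.6014, -0.0326, -41.6392, -59.0836], 'tool_pos': [0.5208, -0.2698, 0.0382], 'orientation': [178.8001, 0.6926, 112.569], 'force': [-0.1161, 0.4309, 0.0899], 'opening': 0.0375}
```

View pics/side2.png

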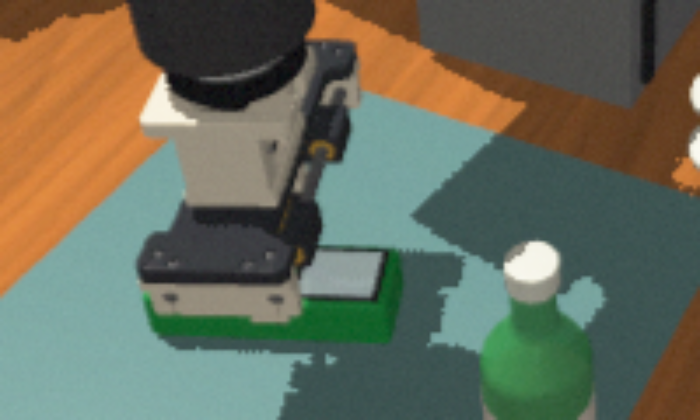

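Run:
```python
from h import *
s=dict(np.load("side2.npz"));P=cloud(s)
for (cx,cy) in [(160,300),(200,300),(250,300),(285,310),(290,280),(220,265),(170,265),(300,260),(320,340),(200,330),(170,60+160)]:
    u=110+int(cx/3.5);v=210+int(cy/3.5);print((cx,cy),P[v,u].round(3))
T=np.array(sensors.get_obs()["tool_pos"]);
for n in("side","top"):
    s=dict(np.load(n+"2.npz"));P=cloud(s).reshape(-1,3)
    q=P[np.all((P>[.4,-.4,.03])&(P<[.64,-.15,.045]),1)]; r=cv2.minAreaRect((q[:,:2]*1000).astype(np.float32));print(len(q),r)
```

```text
(160, 300) [ 0.523 -0.364  0.117]
(200, 300) [ 0.541 -0.354  0.115]
(250, 300) [ 0.566 -0.344  0.117]
(285, 310) [ 0.584 -0.339  0.112]
(290, 280) [ 0.591 -0.34   0.138]
(220, 265) [ 0.558 -0.352  0.147]
(170, 265) [ 0.535 -0.362  0.146]
(300, 260) [ 0.573 -0.31   0.116]
(320, 340) [ 0.545 -0.276 -0.002]
(200, 330) [ 0.479 -0.305  0.007]
(170, 220) [ 0.394 -0.233  0.   ]
496 ((522.380126953125, -281.1251220703125), (152.485595703125, 60.13351821899414), 42.112220764160156)
41 ((507.4908142089844, -267.8540344238281), (153.16200256347656, 26.906936645507812), 12.904041290283203)
```

View pics/top2.png

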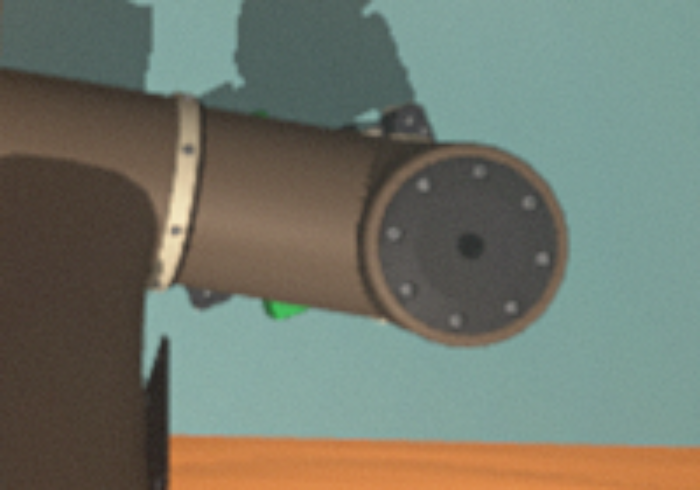

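Request:
{"fn": "send_rows", "kwargs": {
  "commands": [
    [0,[0,0,0.06],[0.003,-0.002,0]],
    [0,[0,0,0],[0,0,0]],
    [0,[0,0,0],[0,0,0]],
    [0,[0,0,0],[0,0,0]],
    [0,[0,0,0],[0,0,0]],
    [0,[0,0,0],[0,0,0]],
    [0,[0,0,0],[0,0,0]]
  ]
}}

```text
clock: 3.3
tool_pos: [0.5194, -0.2693, 0.0509]
orientation: [177.9, -0.1, 112.6]
force: [0.8, 1.0, 0.4]
opening: 0.0854
```

```bash
cat >> h.py <<'E'
def go(p,rpy,n=1):
    o=sensors.get_obs();d=(np.array(p)-o["tool_pos"])/.25
    Rt=R.from_euler('xyz',rpy,degrees=True);Rc=R.from_euler('xyz',o["orientation"],degrees=True)
    v=(Rt*Rc.inv()).as_rotvec(degrees=True)/360
    print("shift",(d/n).round(4).tolist(),"turn",(v/n).round(4).tolist(),"len mm",round(np.linalg.norm(d)*250,1),"deg",round(np.linalg.norm(v)*360,1))
E
python3 - <<'E'
from h import *
go([.508,-.266,.05],[180,0,112.3])
for n in("side","top"):
    s=snapshot(n);np.savez(f"{n}3.npz",**s)
    P=cloud(s).reshape(-1,3);c=s["color"].reshape(-1,3).astype(int)
    m=(c[:,1]>1.6*c[:,2])&(c[:,1]>1.6*c[:,0])&np.all((P>[.4,-.38,.0])&(P<[.64,-.15,.05]),1)
    q=P[m];r=cv2.minAreaRect((q[:,:2]*1000).astype(np.float32));print(n,len(q),np.round(r[0]),np.round(r[1]),r[2],q.min(0).round(3),q.max(0).round(3))
    cc=s["color"][210:330,110:310] if n=="side" else s["color"][180:320,300:500]
    cv2.imwrite(f"pics/{n}3.png",cv2.resize(cc,None,fx=3.5,fy=3.5))
E
```

```text
shift [-0.0458, 0.013, -0.0035] turn [-0.0026, 0.0051, -0.0007] len mm 11.9 deg 2.1
side 684 [ 525. -285.] [153.  46.] 39.8131103515625 [ 0.452 -0.317  0.001] [ 0.587 -0.22   0.037]
top 25 [ 435. -280.] [ 9. 21.] 3.078620433807373 [ 0.431 -0.29   0.008] [ 0.439 -0.269  0.039]
```

View pics/side3.png

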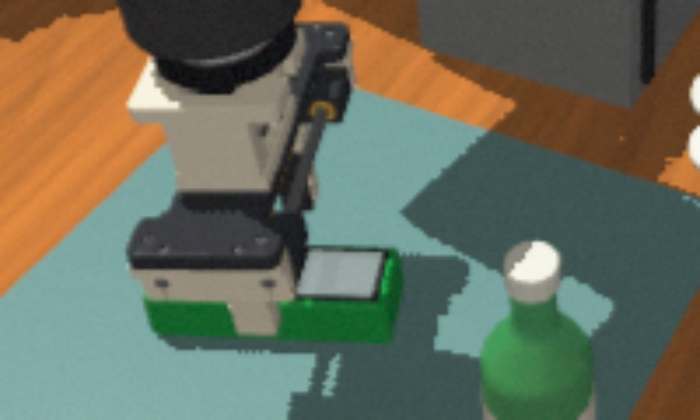

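The side view shows the meter still in place (145–405, 250–340) with one finger now hanging outside its near side at (255,318). I'll correct the pose and descend in smaller steps.

Request:
{"fn": "send_rows", "kwargs": {
  "commands": [
    [0,[-0.046,0.013,0],[-0.0026,0.005,-0.0007]],
    [0,[0,0,-0.03],[0,0,0]],
    [0,[0,0,-0.03],[0,0,0]]
  ]
}}

```text
clock: 3.7
tool_pos: [0.5089, -0.2662, 0.0359]
orientation: [179.9, 0.1, 112.3]
force: [0.2, -0.7, 0.1]
opening: 0.0876
```

Run:
```python
from h import *
st();go([.508,-.266,.02],[180,0,112.3])
```

```text
{'clock': 3.7, 'joint_pos': [-8.0831, 22.1679, -25.3749, 0.0372, -42.2732, -59.6058], 'tool_pos': [0.5089, -0.2662, 0.0359], 'orientation': [179.8539, 0.1148, 112.3384], 'force': [0.23, -0.6641, 0.1249], 'opening': 0.0876}
shift [-0.0035, 0.0007, -0.0638] turn [0.0001, 0.0005, -0.0001] len mm 16.0 deg 0.2
```

Request:
{"fn": "send_rows", "kwargs": {
  "commands": [
    [0,[-0.003,0,-0.03],[0,0,0]],
    [0,[0,0,-0.032],[0,0,0]],
    [0,[0,0,0],[0,0,0]]
  ]
}}

```text
clock: 4.0
tool_pos: [0.5076, -0.2662, 0.0171]
orientation: [179.9, 0.0, 112.3]
force: [0.2, 0.7, 0.0]
opening: 0.0873
```

Request:
{"fn": "send_rows", "kwargs": {
  "commands": [
    [0.3,[0,0,0.008],[0,0,0]],
    [0.6,[0,0,0],[0,0,0]],
    [1,[0,0,0],[0,0,0]]
  ]
}}

```text
clock: 4.3
tool_pos: [0.5077, -0.2665, 0.019]
orientation: [179.9, 0.0, 112.3]
force: [0.3, 0.6, 0.7]
opening: 0.069
```

Request:
{"fn": "send_rows", "kwargs": {
  "commands": [
    [1,[0,0,0],[0,0,0]],
    [1,[0,0,0],[0,0,0]]
  ]
}}

```text
clock: 4.5
tool_pos: [0.5081, -0.2666, 0.0196]
orientation: [179.9, 0.0, 112.3]
force: [-0.7, -0.6, 0.8]
opening: 0.0532
```

Request:
{"fn": "send_rows", "kwargs": {
  "commands": [
    [1,[0,0,0],[0,0,0]]
  ]
}}

```text
clock: 4.6
tool_pos: [0.5082, -0.2666, 0.0197]
orientation: [179.8, 0.1, 112.3]
force: [0.7, -0.1, -2.3]
opening: 0.0498
```

Request:
{"fn": "send_rows", "kwargs": {
  "commands": [
    [1,[0,0,0],[0,0,0]]
  ]
}}

```text
clock: 4.7
tool_pos: [0.5082, -0.2666, 0.0197]
orientation: [179.8, 0.1, 112.3]
force: [0.1, -0.3, -1.9]
opening: 0.0497
```

Request:
{"fn": "send_rows", "kwargs": {
  "commands": [
    [1,[0,0,0.03],[0,0,0]],
    [1,[0,0,0.08],[0,0,0]],
    [1,[0,0,0.15],[0,0,0]],
    [1,[0,0,0.15],[0,0,0]],
    [1,[0,0,0.15],[0,0,0]],
    [1,[0,0,0.1],[0,0,0]],
    [1,[0,0,0],[0,0,0]]
  ]
}}

```text
clock: 5.4
tool_pos: [0.5036, -0.2655, 0.1913]
orientation: [-179.9, -0.2, 112.3]
force: [0.8, -0.5, -2.2]
opening: 0.0497
```

Run:
```python
from h import *
st();go([.559,.119,.22],[180,0,180],12)
for n in("side","top"):
    s=snapshot(n);np.savez(f"{n}4.npz",**s); cv2.imwrite(f"pics/{n}4.png",s["color"])
```

```text
{'clock': 5.4, 'joint_pos': [-8.1642, 12.2899, -15.6178, -0.0919, -62.303, -59.5297], 'tool_pos': [0.5036, -0.2655, 0.1913], 'orientation': [-179.8596, -0.1769, 112.263], 'force': [0.8407, -0.5075, -2.1772], 'opening': 0.0497}
shift [0.0185, 0.1282, 0.0096] turn [0.0, -0.0001, 0.0157] len mm 389.5 deg 67.7
```

View pics/side4.png

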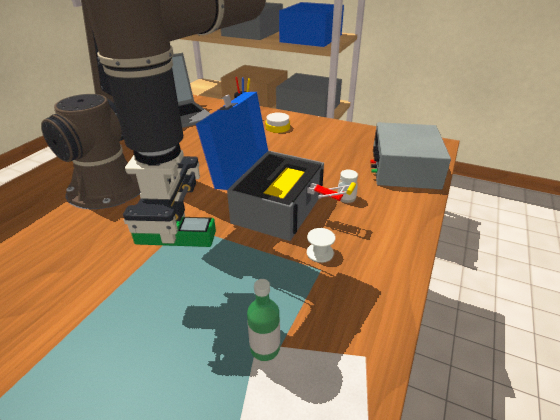

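Request:
{"fn": "send_rows", "kwargs": {
  "commands": [
    [1,[0.03,0.02,0.03],[0,0,0.02]],
    [1,[0.03,0.04,0.03],[0,0,0.021]],
    [1,[0.03,0.05,0.03],[0,0,0.021]],
    [1,[0.03,0.05,0.03],[0,0,0.021]],
    [1,[0.03,0.05,0.02],[0,0,0.021]],
    [1,[0.03,0.05,0],[0,0,0.021]],
    [1,[0.03,0.1,0],[0,0,0.021]],
    [1,[0.03,0.1,0],[0,0,0.021]],
    [1,[0.0,0.1,0],[0,0,0.021]],
    [1,[0,0,0],[0,0,0]]
  ]
}}

```text
clock: 6.5
tool_pos: [0.5526, -0.1179, 0.2039]
orientation: [-179.1, -2.2, -177.6]
force: [-0.4, -0.7, -1.7]
opening: 0.0494
```

Run:
```python
from h import *
st();go([.559,.119,.22],[180,0,180],8)
for n in("side","top"):
    s=snapshot(n);np.savez(f"{n}5.npz",**s); cv2.imwrite(f"pics/{n}5.png",s["color"])
```

```text
{'clock': 6.5, 'joint_pos': [8.2557, 12.3819, -14.1194, 0.7024, -65.7782, -6.1443], 'tool_pos': [0.5526, -0.1179, 0.2039], 'orientation': [-179.1303, -2.2007, -177.6044], 'force': [-0.3711, -0.6965, -1.6914], 'opening': 0.0494}
shift [0.0032, 0.1184, 0.008] turn [0.0003, -0.0008, -0.0008] len mm 237.5 deg 3.4
```

View pics/top5.png

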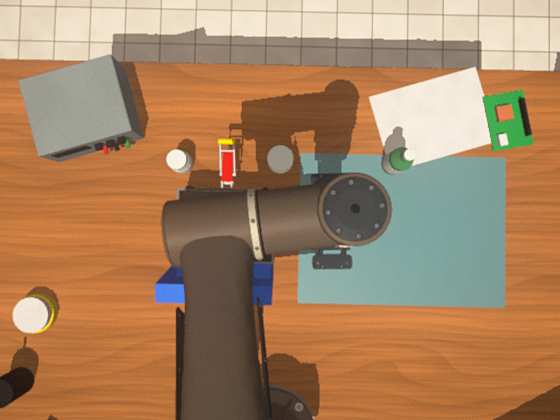

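Run:
```python
from h import *
s=dict(np.load("side5.npz"));P=cloud(s).reshape(-1,3)
# lowest arm points above lid
q=P[np.all((P>[.2,-.2,.3])&(P<[.6,.6,.9]),1)]
for a in np.arange(.2,.6,.05):
    k=q[(q[:,0]>a)&(q[:,0]<a+.05)]
    if len(k): print(a.round(2),k.min(0).round(3),k[k[:,2].argmin()].round(3))
```

```text
0.45 [ 0.461 -0.16   0.3  ] [ 0.478 -0.153  0.3  ]
0.5 [ 0.5   -0.161  0.3  ] [ 0.531 -0.142  0.3  ]
0.55 [ 0.55  -0.165  0.3  ] [ 0.599 -0.137  0.3  ]
```

View pics/side5.png

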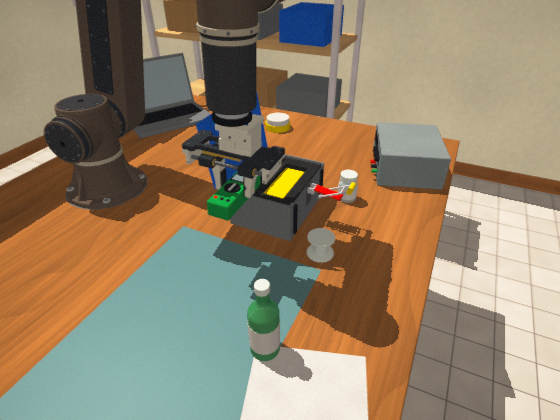

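The side view shows the meter held level at (228,203) just outside the case, with the gripper body beside the lid (190,150). The top view shows the upper arm above the lid. It is clear to traverse.

Request:
{"fn": "send_rows", "kwargs": {
  "commands": [
    [1,[0.01,0.1,0.02],[0,0,0]],
    [1,[0.01,0.12,0.02],[0,-0.005,-0.005]],
    [1,[0,0.12,0.02],[0,-0.001,-0.001]],
    [1,[0,0.12,0],[0,0,0]],
    [1,[0,0.12,0],[0,0,0]],
    [1,[0,0.12,0],[0,0,0]],
    [1,[0,0.12,0],[0,0,0]],
    [1,[0,0.12,0],[0,0,0]],
    [1,[0,0,0],[0,0,0]]
  ]
}}

```text
clock: 7.5
tool_pos: [0.5537, 0.1149, 0.2115]
orientation: [-178.8, -0.7, 178.2]
force: [0.7, -1.1, -1.7]
opening: 0.0496
```

Run:
```python
from h import *
st();go([.559,.119,.14],[180,0,180],1)
for n in("side","top"):
    s=snapshot(n);np.savez(f"{n}6.npz",**s); cv2.imwrite(f"pics/{n}6.png",s["color"])
```

```text
{'clock': 7.5, 'joint_pos': [31.9399, 11.5169, -14.1296, 0.6041, -65.6074, -33.9824], 'tool_pos': [0.5537, 0.1149, 0.2115], 'orientation': [-178.8468, -0.7362, 178.2056], 'force': [0.7154, -1.0516, -1.7034], 'opening': 0.0496}
shift [0.0212, 0.0164, -0.2861] turn [0.0032, -0.0021, 0.005] len mm 71.8 deg 2.3
```

View pics/side6.png

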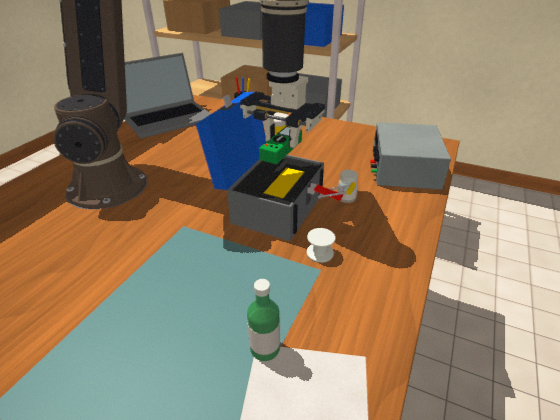

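The meter hangs over the case at (275,150), clear of the upright lid.

Request:
{"fn": "send_rows", "kwargs": {
  "commands": [
    [1,[0.021,0.016,0],[0.003,-0.002,0.005]],
    [1,[0,0,-0.08],[0,0,0]],
    [1,[0,0,-0.1],[0,0,0]],
    [1,[0,0,-0.08],[0,0,0]],
    [1,[0,0,-0.04],[0,0,0]],
    [1,[0,0,0],[0,0,0]]
  ]
}}

```text
clock: 8.2
tool_pos: [0.5586, 0.1086, 0.1333]
orientation: [-179.8, -0.1, 179.3]
force: [-0.3, 0.3, -2.4]
opening: 0.0499
```

Run:
```python
from h import *
st();go([.5595,.119,.11],[180,0,180],1)
for n in("side","top"):
    s=snapshot(n);np.savez(f"{n}7.npz",**s); 
    c=s["color"][80:250,180:380] if n=="side" else s["color"]
    cv2.imwrite(f"pics/{n}7.png",cv2.resize(c,None,fx=3.4,fy=3.4) if n=="side" else c)
```

```text
{'clock': 8.2, 'joint_pos': [30.7398, 15.2811, -20.0368, 0.0818, -54.8881, -31.4414], 'tool_pos': [0.5586, 0.1086, 0.1333], 'orientation': [-179.8356, -0.141, 179.3453], 'force': [-0.332, 0.2721, -2.4347], 'opening': 0.0499}
shift [0.0035, 0.0418, -0.0932] turn [0.0005, -0.0004, 0.0018] len mm 25.6 deg 0.7
```

View pics/side7.png

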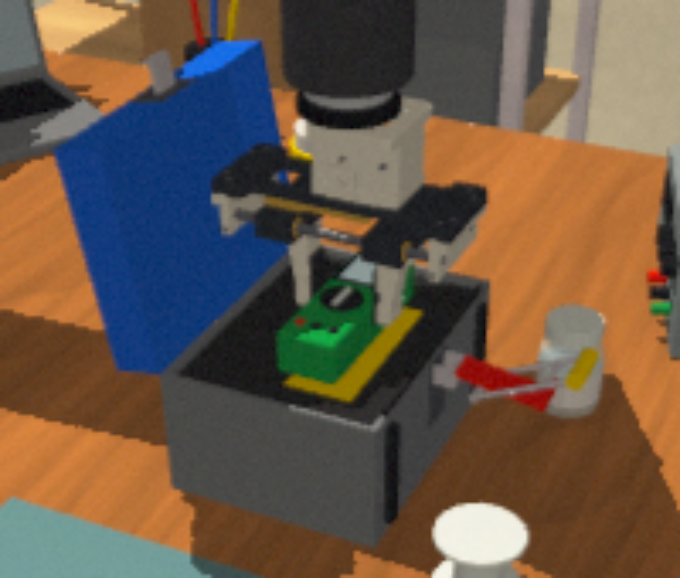

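The meter hangs over the pocket, about 10 mm too far towards the camera, and the lid is clear. I'll shift it and lower it.

Request:
{"fn": "send_rows", "kwargs": {
  "commands": [
    [1,[0.004,0.042,0],[0,0,0.002]],
    [1,[0,0,0],[0,0,0]]
  ]
}}

```text
clock: 8.5
tool_pos: [0.5621, 0.1205, 0.1371]
orientation: [-180.0, 0.2, -179.9]
force: [0.0, -0.2, -1.7]
opening: 0.0497
```

Request:
{"fn": "send_rows", "kwargs": {
  "commands": [
    [1,[-0.01,-0.006,-0.05],[0,0,0]],
    [1,[0,0,-0.04],[0,0,0]],
    [1,[0,0,-0.008],[0,0,0]]
  ]
}}

```text
clock: 8.8
tool_pos: [0.5601, 0.1201, 0.1124]
orientation: [179.9, 0.3, -179.8]
force: [0.0, -0.8, -2.4]
opening: 0.0498
```

Request:
{"fn": "send_rows", "kwargs": {
  "commands": [
    [1,[0,0,-0.016],[0,0,0]],
    [1,[0,0,0],[0,0,0]]
  ]
}}

```text
clock: 9.0
tool_pos: [0.56, 0.12, 0.1077]
orientation: [180.0, 0.3, -179.8]
force: [-0.7, 0.3, -3.4]
opening: 0.0497
```

Run:
```python
from h import *
st()
for n in("side","top"):
    s=snapshot(n);np.savez(f"{n}8.npz",**s); 
    c=s["color"][80:250,180:380] if n=="side" else s["color"]
    cv2.imwrite(f"pics/{n}8.png",cv2.resize(c,None,fx=3.4,fy=3.4) if n=="side" else c)
```

```text
{'clock': 9.0, 'joint_pos': [31.7599, 16.8832, -21.7166, 0.185, -51.1072, -31.6576], 'tool_pos': [0.56, 0.12, 0.1077], 'orientation': [179.9694, 0.3252, -179.782], 'force': [-0.6586, 0.2732, -3.4299], 'opening': 0.0497}
```

View pics/side8.png

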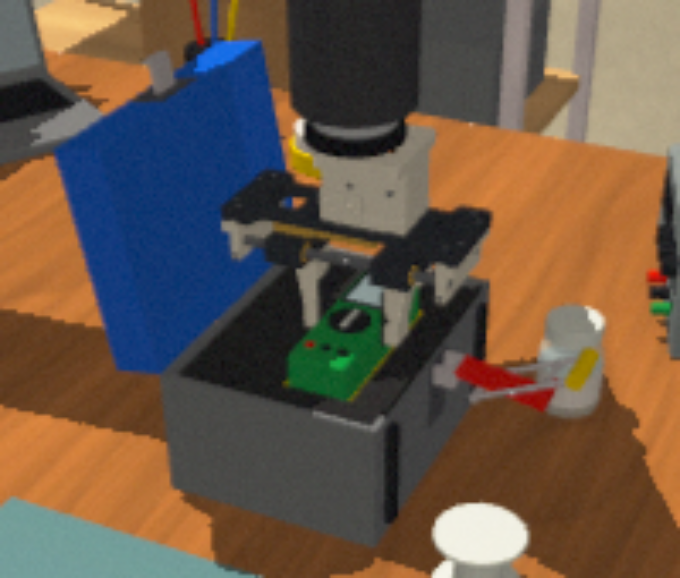

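The meter sits in the pocket (340,365). I'll press it down 1–2 mm, then open only part-way because the wall is close.

Request:
{"fn": "send_rows", "kwargs": {
  "commands": [
    [1,[0,0,-0.004],[0,0,0]],
    [0.3,[0,0,0],[0,0,0]],
    [0.3,[0,0,0],[0,0,0]],
    [0.3,[0,0,0],[0,0,0]],
    [0.3,[0,0,0],[0,0,0]]
  ]
}}

```text
clock: 9.6
tool_pos: [0.5611, 0.1204, 0.1088]
orientation: [179.9, 0.5, -179.8]
force: [0.1, 1.4, 0.1]
opening: 0.061
```

Request:
{"fn": "send_rows", "kwargs": {
  "commands": [
    [0.3,[0,0,0.05],[0,0,0]],
    [0.3,[0,0,0.1],[0,0,0]],
    [0.3,[0,0,0.15],[0,0,0]],
    [0.3,[0,0,0.15],[0,0,0]],
    [0.3,[0,0,0.15],[0,0,0]],
    [0.3,[0.1,0,0.15],[0,0,0]],
    [0.3,[0.1,0,0.15],[0,0,0]],
    [0.3,[0,0,0],[0,0,0]]
  ]
}}

```text
clock: 10.4
tool_pos: [0.6095, 0.1178, 0.3503]
orientation: [180.0, 0.6, -179.7]
force: [0.8, 0.5, 0.0]
opening: 0.0611
```

Run:
```python
from h import *
st()
for n in("side","top"):
    s=snapshot(n);np.savez(f"{n}9.npz",**s); 
    c=s["color"][80:250,180:380] if n=="side" else s["color"]
    cv2.imwrite(f"pics/{n}9.png",cv2.resize(c,None,fx=3.4,fy=3.4) if n=="side" else c)
    P=cloud(s).reshape(-1,3)
    q=P[np.all((P>[.5,.0,.115])&(P<[.62,.24,.135]),1)];r=cv2.minAreaRect((q[:,:2]*1000).astype(np.float32));print(n,len(q),np.round(r[0]),np.round(r[1]),r[2],np.percentile(q[:,2],[5,25,50,75,95]).round(4))
```

```text
{'clock': 10.4, 'joint_pos': [29.1189, 12.0963, 4.6971, 0.2813, -82.0176, -28.8774], 'tool_pos': [0.6095, 0.1178, 0.3503], 'orientation': [179.9626, 0.6453, -179.7211], 'force': [0.7541, 0.5322, 0.046], 'opening': 0.0611}
side 602 [562. 118.] [ 51. 150.] 0.3127458095550537 [0.1179 0.1223 0.1235 0.1246 0.1265]
top 600 [556.  91.] [191.  64.] 81.81805419921875 [0.1201 0.1223 0.1239 0.1255 0.1281]
```

View pics/side9.png

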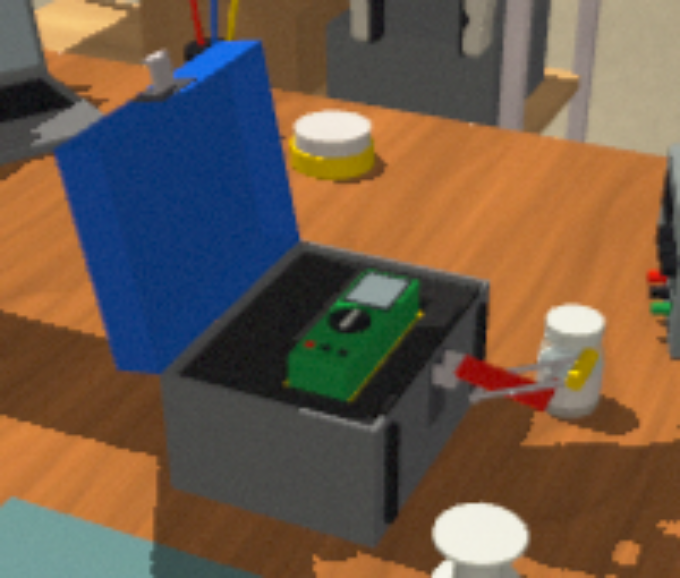

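The meter lies in the pocket: the measured centre is (562,118) mm, the top is at 123.5 mm, and the lid is still open. Next I'll bring the open fingers astride the lid's free edge, beside the keeper.

Request:
{"fn": "send_rows", "kwargs": {
  "commands": [
    [0,[-0.1,0.05,0.05],[0,0,0]],
    [0,[-0.15,0.06,0],[0,0,0]],
    [0,[-0.15,0.06,0],[0,0,0]],
    [0,[-0.15,0.06,0],[0,0,0]],
    [0,[-0.15,0.04,0],[0,0,0]],
    [0,[-0.1,0,0],[0,0,0]],
    [0,[0,0,0],[0,0,0]]
  ]
}}

```text
clock: 11.2
tool_pos: [0.3932, 0.1823, 0.349]
orientation: [-179.6, -0.6, -179.9]
force: [0.9, 1.0, 0.3]
opening: 0.0879
```

Run:
```python
from h import *
st();go([.403,.185,.34],[180,0,180],1)
```

```text
{'clock': 11.2, 'joint_pos': [50.9741, -6.1617, -14.7566, -0.1758, -82.0927, -50.8103], 'tool_pos': [0.3932, 0.1823, 0.349], 'orientation': [-179.5769, -0.5692, -179.8635], 'force': [0.8972, 0.9877, 0.2565], 'opening': 0.0879}
shift [0.0393, 0.0108, -0.0362] turn [0.0012, -0.0016, -0.0004] len mm 13.6 deg 0.7
```

Request:
{"fn": "send_rows", "kwargs": {
  "commands": [
    [0,[0.039,0.011,0],[0.001,-0.0015,0]],
    [0,[0,0,-0.06],[0,0,0]],
    [0,[0,0,0],[0,0,0]]
  ]
}}

```text
clock: 11.5
tool_pos: [0.4033, 0.1849, 0.3328]
orientation: [-180.0, 0.0, -179.7]
force: [0.0, 0.1, 0.1]
opening: 0.0875
```

Run:
```python
from h import *
st();go([.403,.185,.266],[180,0,180],1)
for n in("side","top"):
    s=snapshot(n);np.savez(f"{n}10.npz",**s); 
    c=s["color"][40:240,150:400] if n=="side" else s["color"]
    cv2.imwrite(f"pics/{n}10.png",cv2.resize(c,None,fx=3,fy=3) if n=="side" else c)
```

```text
{'clock': 11.5, 'joint_pos': [50.27, -5.2617, -16.0928, 0.0365, -79.2029, -50.0049], 'tool_pos': [0.4033, 0.1849, 0.3328], 'orientation': [-179.9509, 0.0056, -179.7281], 'force': [0.05, 0.1208, 0.1044], 'opening': 0.0875}
shift [-0.0014, 0.0006, -0.2673] turn [0.0001, 0.0, -0.0008] len mm 66.8 deg 0.3
```

View pics/side10.png

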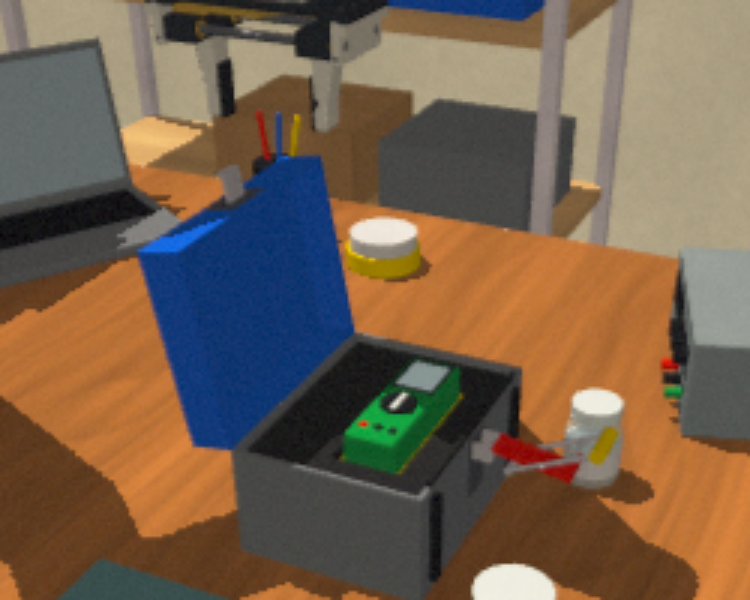

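The fingers (215,80) and (325,90) are on either side of the lid's edge, at its far part beyond the keeper. I'll go down.

Request:
{"fn": "send_rows", "kwargs": {
  "commands": [
    [0,[0,0,-0.08],[0,0,0]],
    [0,[0,0,-0.08],[0,0,0]],
    [0,[0,0,-0.08],[0,0,0]],
    [0,[0,0,-0.02],[0,0,0]]
  ]
}}

```text
clock: 12.0
tool_pos: [0.408, 0.1856, 0.2703]
orientation: [179.9, 0.3, -179.9]
force: [0.4, 0.0, -0.7]
opening: 0.0877
```

Request:
{"fn": "send_rows", "kwargs": {
  "commands": [
    [0,[0.08,0,0],[0,0,0]],
    [0,[0.08,0,0.01],[0,0,0]],
    [0,[0.08,0,0.01],[0,0,0]],
    [0,[0.08,0,0.01],[0,0,0]]
  ]
}}

```text
clock: 12.4
tool_pos: [0.4891, 0.1847, 0.2803]
orientation: [-180.0, 0.2, -179.8]
force: [-2.5, 1.3, -1.7]
opening: 0.0874
```

Run:
```python
from h import *
st()
for n in("side",):
    s=snapshot(n);np.savez(f"{n}11.npz",**s); 
    c=s["color"][40:240,150:400] if n=="side" else s["color"]
    cv2.imwrite(f"pics/{n}11.png",cv2.resize(c,None,fx=3,fy=3) if n=="side" else c)
```

```text
{'clock': 12.4, 'joint_pos': [42.2976, 4.1522, -13.5292, 0.1159, -72.2051, -42.1769], 'tool_pos': [0.4891, 0.1847, 0.2803], 'orientation': [-179.9943, 0.1582, -179.844], 'force': [-2.5177, 1.3392, -1.7248], 'opening': 0.0874}
```

View pics/side11.png

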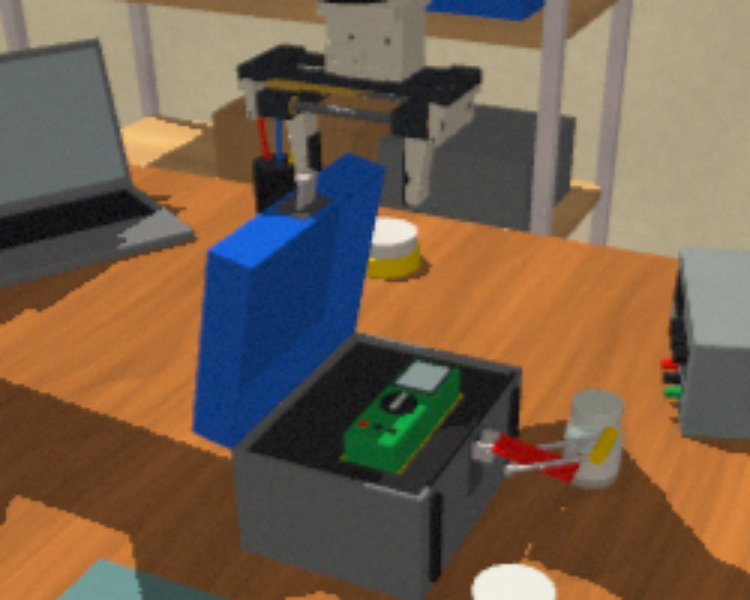

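The lid (290,300) follows the back finger and is now a little past upright. I'll continue.

Request:
{"fn": "send_rows", "kwargs": {
  "commands": [
    [0,[0.08,0,0],[0,0,0]],
    [0,[0.08,0,-0.01],[0,0,0]],
    [0,[0.08,0,-0.02],[0,0,0]],
    [0,[0.06,0,-0.03],[0,0,0]],
    [0,[0,0,0],[0,0,0]]
  ]
}}

```text
clock: 12.95
tool_pos: [0.5709, 0.1843, 0.2666]
orientation: [-179.9, 0.1, -180.0]
force: [-0.4, 0.6, -0.5]
opening: 0.0876
```

Run:
```python
from h import *
st()
for n in("side","top"):
    s=snapshot(n);np.savez(f"{n}12.npz",**s); 
    c=s["color"][40:240,150:400] if n=="side" else s["color"]
    cv2.imwrite(f"pics/{n}12.png",cv2.resize(c,None,fx=3,fy=3) if n=="side" else c)
```

```text
{'clock': 12.95, 'joint_pos': [36.6514, 12.1545, -5.7888, 0.177, -72.0308, -36.689], 'tool_pos': [0.5709, 0.1843, 0.2666], 'orientation': [-179.8804, 0.1213, -179.9829], 'force': [-0.4416, 0.6441, -0.4959], 'opening': 0.0876}
```

View pics/side12.png

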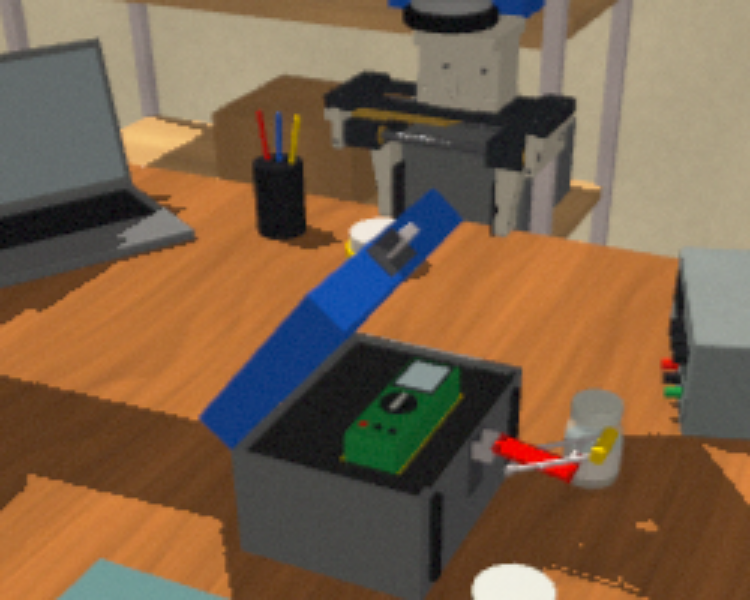

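The lid (330,310) is at about 0.9 rad and stays there. I'll lift, shut the fingers, and set them on top of the lid.

Request:
{"fn": "send_rows", "kwargs": {
  "commands": [
    [0,[0,0,0.15],[0,0,0]],
    [0.5,[0,0,0.15],[0,0,0]],
    [1,[-0.1,0,0.05],[0,0,0]],
    [1,[-0.1,0,0],[0,0,0]],
    [1,[-0.06,0,0],[0,0,0]],
    [1,[0,0,0],[0,0,0]],
    [1,[0,0,0],[0,0,0]],
    [1,[0,0,0],[0,0,0]]
  ]
}}

```text
clock: 13.85
tool_pos: [0.4996, 0.1839, 0.3614]
orientation: [179.9, 0.4, -179.9]
force: [0.0, -1.1, 0.5]
opening: 0.0377
```

Run:
```python
from h import *
st();go([.5,.18,.285],[180,0,180],1)
```

```text
{'clock': 13.85, 'joint_pos': [41.491, 3.239, -4.2897, 0.2182, -82.1191, -41.3788], 'tool_pos': [0.4996, 0.1839, 0.3614], 'orientation': [179.9296, 0.4072, -179.8588], 'force': [0.0175, -1.0562, 0.474], 'opening': 0.0377}
shift [0.0018, -0.0155, -0.3056] turn [-0.0002, 0.0011, -0.0004] len mm 76.5 deg 0.4
```

Request:
{"fn": "send_rows", "kwargs": {
  "commands": [
    [1,[0,0,-0.1],[0,0,0]],
    [1,[0,0,-0.12],[0,0,0]],
    [1,[0,0,-0.08],[0,0,0]],
    [1,[0,0,0],[0,0,0]],
    [1,[0,0,0],[0,0,0]]
  ]
}}

```text
clock: 14.35
tool_pos: [0.5021, 0.1837, 0.2827]
orientation: [-179.9, 0.3, -179.9]
force: [0.6, -1.0, 0.8]
opening: 0.0012
```

Request:
{"fn": "send_rows", "kwargs": {
  "commands": [
    [1,[0,0,-0.06],[0,0,0]],
    [1,[0.06,0,-0.05],[0,0,0]],
    [1,[0.06,0,-0.05],[0,0,0]],
    [1,[0.05,0,-0.05],[0,0,0]],
    [1,[0.05,0,-0.05],[0,0,0]]
  ]
}}

```text
clock: 14.85
tool_pos: [0.5629, 0.185, 0.2238]
orientation: [179.9, 0.9, -179.9]
force: [-2.0, 0.5, 0.2]
opening: 0.0004
```

Run:
```python
from h import *
st()
for n in("side","top"):
    s=snapshot(n);np.savez(f"{n}13.npz",**s); 
    c=s["color"][40:240,150:400] if n=="side" else s["color"]
    cv2.imwrite(f"pics/{n}13.png",cv2.resize(c,None,fx=3,fy=3) if n=="side" else c)
```

```text
{'clock': 14.85, 'joint_pos': [37.3602, 12.4019, -11.2484, 0.4642, -65.5606, -37.4165], 'tool_pos': [0.5629, 0.185, 0.2238], 'orientation': [179.8587, 0.8846, -179.8682], 'force': [-1.9864, 0.5283, 0.1553], 'opening': 0.0004}
```

View pics/side13.png

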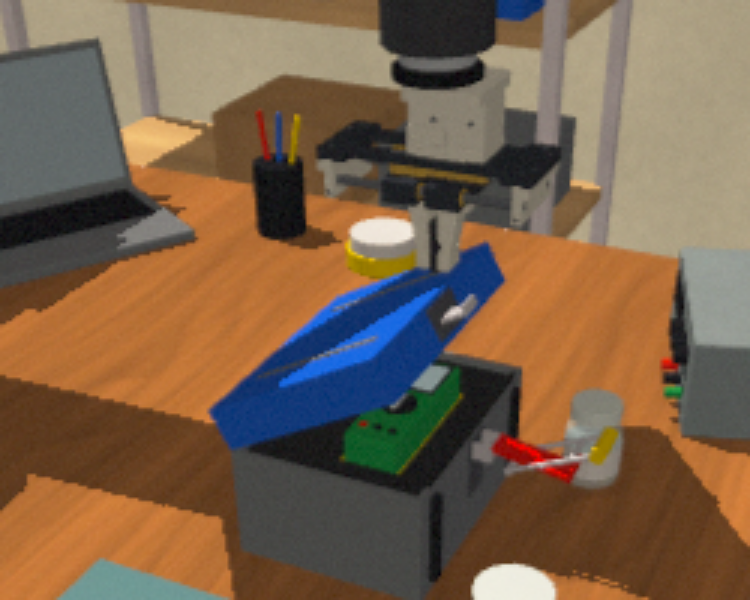

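The lid is at about 0.5 rad, with the fingers pressing on its top near the free edge (435,255). I'll continue.

Request:
{"fn": "send_rows", "kwargs": {
  "commands": [
    [1,[0.04,0,-0.06],[0,0,0]],
    [1,[0.04,0,-0.06],[0,0,0]],
    [1,[0.02,0,-0.05],[0,0,0]],
    [1,[0.02,0,-0.05],[0,0,0]]
  ]
}}

```text
clock: 15.35
tool_pos: [0.5959, 0.1854, 0.167]
orientation: [179.8, 1.0, -179.9]
force: [0.0, 0.0, 1.5]
opening: 0.0004
```

Run:
```python
from h import *
st()
```

```text
{'clock': 15.35, 'joint_pos': [35.461, 17.6793, -11.8446, 0.5141, -59.564, -35.6216], 'tool_pos': [0.5959, 0.1854, 0.167], 'orientation': [179.8329, 1.0012, -179.9052], 'force': [0.0062, 0.0494, 1.4949], 'opening': 0.0004}
```

Request:
{"fn": "send_rows", "kwargs": {
  "commands": [
    [1,[0,0,-0.025],[0,0,0]],
    [1,[0,0,-0.02],[0,0,0]],
    [1,[0,0,-0.005],[0,0,0]]
  ]
}}

```text
clock: 15.65
tool_pos: [0.5968, 0.1853, 0.1529]
orientation: [179.9, 1.0, -179.9]
force: [-3.1, -1.2, 10.9]
opening: 0.0003
```

Run:
```python
from h import *
st()
for n in("side","top"):
    s=snapshot(n);np.savez(f"{n}14.npz",**s); 
    c=s["color"][40:240,150:400] if n=="side" else s["color"]
    cv2.imwrite(f"pics/{n}14.png",cv2.resize(c,None,fx=3,fy=3) if n=="side" else c)
    if n=="side":
        P=cloud(s).reshape(-1,3)
        q=P[np.all((P>[.46,.02,.14])&(P<[.62,.12,.2]),1)]
        print(np.polyfit(q[:,0]-.449,q[:,2]-.11,1))
```

```text
{'clock': 15.65, 'joint_pos': [35.4412, 18.4378, -12.7876, 0.5917, -57.883, -35.648], 'tool_pos': [0.5968, 0.1853, 0.1529], 'orientation': [179.8923, 1.0183, -179.8971], 'force': [-3.0604, -1.2108, 10.9073], 'opening': 0.0003}
[0.01812097 0.03936981]
```

View pics/side14.png

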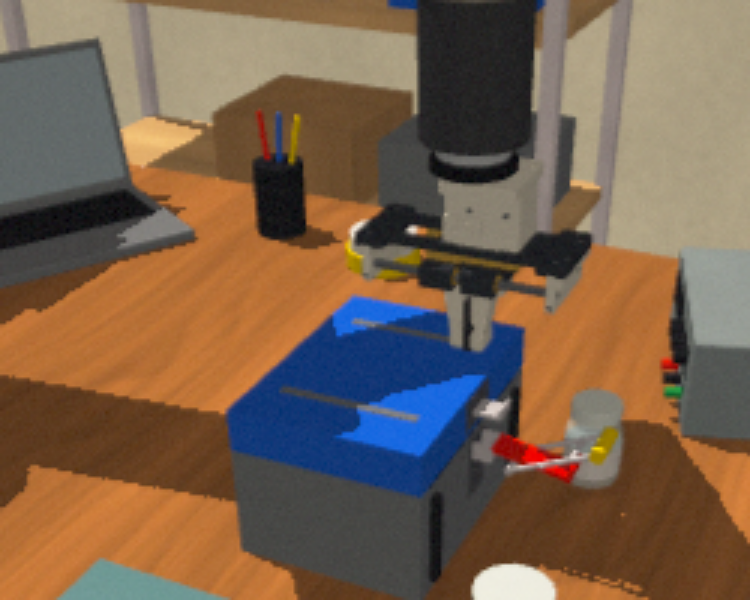

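The lid lies flat and shut on its seal over the meter (345,390). I'll plan the loop's path with the linkage geometry.

```bash
cat > link.py <<'E'
import numpy as np
P=np.array([.648,.095])
def B_of(t,L):  # target at dist L from B, |PB|=.022; outward branch (B clockwise of line P->t)
    t=np.array(t);d=np.linalg.norm(t);c=(d*d+.022**2-L*L)/(2*d*.022);a=np.arctan2(t[1],t[0])-np.arccos(np.clip(c,-1,1))
    return .022*np.array([np.cos(a),np.sin(a)]),c
def from_bar(b):
    B,c=B_of(b,.061);G=B+(np.array(b)-B)*85/61
    phi=np.arctan2(B[0],-B[1])+.2;return G,phi,c,B
def from_grip(g):
    B,c=B_of(g,.085);b=B+(np.array(g)-B)*61/85;return b,np.arctan2(B[0],-B[1])+.2,c,B
E
python3 - <<'E'
from link import *
g=np.array([.742,.1255])-P
b,phi,c,B=from_grip(g);print("start bar",b.round(4),"phi",phi.round(2),c.round(2))
for w in [(.060,.035),(.055,.045),(.045,.055),(.03,.064),(.015,.066),(.005,.066),(-.002,.063),(-.002,.055),(-.001,.045)]:
    G,phi,c,B=from_bar(w);print(w,"G",G.round(4),"world",(G+P).round(4),"phi",phi.round(2),"c",c.round(2),"lean",np.arctan2(G[0]-B[0],G[1]-B[1]).round(2))
E
```

```text
start bar [0.0729 0.019 ] phi 1.28 0.7
(0.06, 0.035) G [0.076  0.0529] world [0.724  0.1479] phi 1.27 c 0.52 lean 0.73
(0.055, 0.045) G [0.0683 0.065 ] world [0.7163 0.16  ] phi 1.5 c 0.58 lean 0.59
(0.045, 0.055) G [0.0541 0.0772] world [0.7021 0.1722] phi 1.7 c 0.58 lean 0.39
(0.03, 0.064) G [0.0333 0.0878] world [0.6813 0.1828] phi 1.93 c 0.57 lean 0.14
(0.015, 0.066) G [0.0125 0.0899] world [0.6605 0.1849] phi 2.02 c 0.45 lean -0.1
(0.005, 0.066) G [-0.0012  0.0892] world [0.6468 0.1842] phi 2.1 c 0.39 lean -0.26
(-0.002, 0.063) G [-0.0111  0.0852] world [0.6369 0.1802] phi 2.07 c 0.27 lean -0.39
(-0.002, 0.055) G [-0.0114  0.0771] world [0.6366 0.1721] phi 1.72 c -0.09 lean -0.4
(-0.001, 0.045) G [-0.0084  0.0678] world [0.6396 0.1628] phi 1.14 c -0.61 lean -0.31
```

Request:
{"fn": "send_rows", "kwargs": {
  "commands": [
    [1,[0,0,0.12],[0,0,0]],
    [1,[0.05,0,0.15],[0,0,0.02]],
    [0.5,[0.08,-0.03,0.1],[0,0,0.023]],
    [0.3,[0.08,-0.03,0],[0,0,0.023]],
    [0.3,[0.08,-0.03,0],[0,0,0.023]],
    [0.3,[0.08,-0.03,0],[0,0,0.023]],
    [0.3,[0.08,-0.03,0],[0,0,0.023]],
    [0.3,[0.06,-0.03,0],[0,0,0.023]],
    [0.3,[0.06,-0.03,0],[0,0,0.023]],
    [0.3,[0.06,-0.03,0],[0,0,0.023]],
    [0.3,[0,0,0],[0,0,0.023]],
    [0.3,[0,0,0],[0,0,0.02]]
  ]
}}

```text
clock: 16.95
tool_pos: [0.7534, 0.1242, 0.2495]
orientation: [179.8, 1.1, -87.8]
force: [-1.8, 0.5, 0.2]
opening: 0.0608
```

Run:
```python
from h import *
from m import blobs,RG
st();go([.742,.119,.2],[180,0,-90],1)
for n in("side","top"):
    s=snapshot(n);np.savez(f"{n}15.npz",**s); 
    c=s["color"][40:240,200:450] if n=="side" else s["color"]
    cv2.imwrite(f"pics/{n}15.png",cv2.resize(c,None,fx=3,fy=3) if n=="side" else c)
    P=cloud(s).reshape(-1,3)
    q=P[np.all((P>[.46,.02,.14])&(P<[.62,.22,.2]),1)]
    if len(q)>50: print(n,np.polyfit(q[:,0]-.449,q[:,2]-.11,1))
    q=P[np.all((P>[.725,.09,.11])&(P<[.77,.15,.15]),1)]
    print(len(q),q.min(0),q.max(0),np.median(q,0))
```

```text
{'clock': 16.95, 'joint_pos': [23.3446, 28.4866, 16.4784, -1.1215, -77.7884, 69.0497], 'tool_pos': [0.7534, 0.1242, 0.2495], 'orientation': [179.7956, 1.0963, -87.8429], 'force': [-1.7798, 0.5344, 0.2305], 'opening': 0.0608}
shift [-0.0457, -0.0208, -0.1979] turn [-0.003, -0.0006, -0.006] len mm 51.0 deg 2.4
side [0.02865788 0.03938062]
97 [0.72512066 0.09747965 0.11137626] [0.75332928 0.14071271 0.13089407] [0.74515715 0.114827   0.12610299]
top [0.02752224 0.03968645]
128 [0.72506627 0.0977752  0.11115379] [0.75075529 0.13787597 0.13462433] [0.7415787  0.1172129  0.12714007]
```

View pics/side15.png

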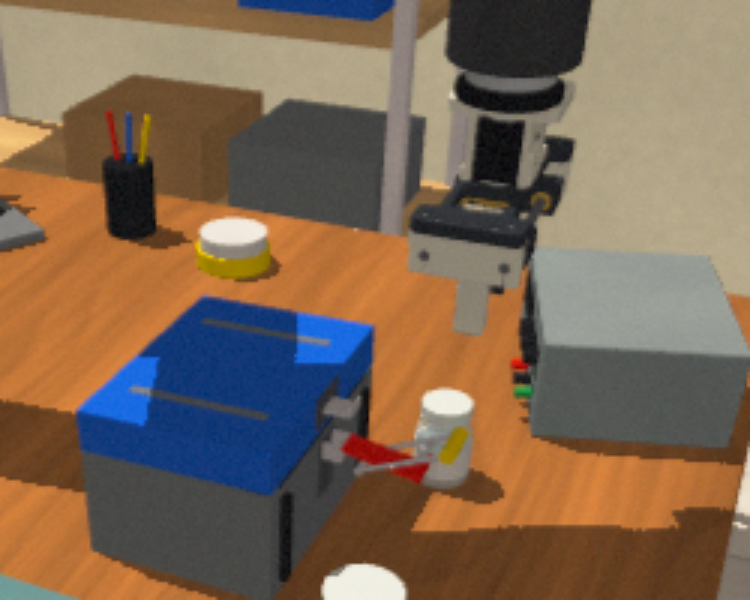

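The lid rests at 0.028 rad. The gripper hangs above and beyond the loop, whose grip is at (453,445).

```bash
cat >> h.py <<'E'
def pose(tilt,yaw=-90): # tilt deg: positive = tool top leans outward (+x)
    return (R.from_euler('y',tilt,degrees=True)*R.from_euler('xyz',[180,0,yaw],degrees=True)).as_euler('xyz',degrees=True)
def gg(G,tilt,back=.010,y=.118,n=1):
    t=np.radians(tilt);p=[G[0]-np.sin(t)*back,y,G[1]-np.cos(t)*back];print("tcp",np.round(p,4));go(p,pose(tilt),n)
E
python3 - <<'E'
from h import *
gg([.742,.18],-15)
E
```

```text
tcp [0.7446 0.118  0.1703]
shift [-0.0344, -0.0255, -0.3162] turn [-0.0023, -0.0423, -0.0058] len mm 79.8 deg 15.4
```

Request:
{"fn": "send_rows", "kwargs": {
  "commands": [
    [0.3,[-0.018,-0.013,-0.1],[-0.0012,-0.021,-0.003]],
    [0.3,[-0.018,-0.013,-0.1],[-0.0012,-0.021,-0.003]],
    [0.3,[0,0,-0.1],[0,0,0]],
    [0.3,[0,0,0],[0,0,0]]
  ]
}}

```text
clock: 17.45
tool_pos: [0.7426, 0.1174, 0.1775]
orientation: [-167.1, 0.1, -90.9]
force: [-0.1, -0.5, -0.3]
opening: 0.0613
```

Run:
```python
from h import *
st();gg([.742,.126],-15)
s=snapshot("side");c=s["color"][80:240,280:440];cv2.imwrite("pics/side16.png",cv2.resize(c,None,fx=4,fy=3.7))
```

```text
{'clock': 17.45, 'joint_pos': [26.6971, 22.1601, -7.963, 7.8428, -48.6143, 57.7382], 'tool_pos': [0.7426, 0.1174, 0.1775], 'orientation': [-167.0774, 0.0912, -90.9448], 'force': [-0.1259, -0.4613, -0.3435], 'opening': 0.0613}
tcp [0.7446 0.118  0.1163]
shift [0.0079, 0.0022, -0.2445] turn [-0.0003, -0.0058, 0.0026] len mm 61.2 deg 2.3
```

View pics/side16.png

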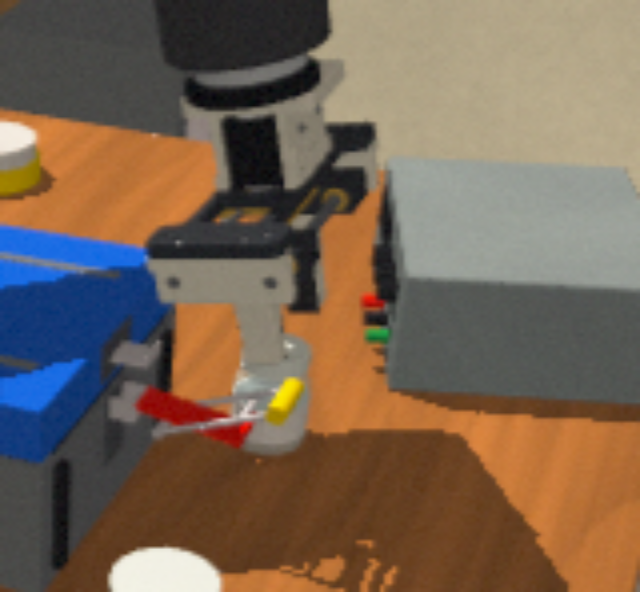

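Request:
{"fn": "send_rows", "kwargs": {
  "commands": [
    [0.3,[0.006,0.002,-0.07],[0,-0.005,0.002]],
    [0.3,[0,0,-0.07],[0,0,0]],
    [0.3,[0,0,-0.07],[0,0,0]],
    [0.3,[0,0,-0.03],[0,0,0]],
    [0.3,[0,0,0],[0,0,0]]
  ]
}}

```text
clock: 18.0
tool_pos: [0.7542, 0.1218, 0.1306]
orientation: [-164.2, 0.6, -90.6]
force: [0.5, 0.4, 0.3]
opening: 0.0613
```

Run:
```python
from h import *
st();gg([.742,.126],-15)
s=snapshot("side");c=s["color"][80:240,280:440];cv2.imwrite("pics/side17.png",cv2.resize(c,None,fx=4,fy=3.7))
s=snapshot("top");c=s["color"][100:240,150:310];cv2.imwrite("pics/top17.png",cv2.resize(c,None,fx=4,fy=4))
```

```text
{'clock': 18.0, 'joint_pos': [26.8967, 24.0607, -13.424, 10.7636, -38.7124, 54.7786], 'tool_pos': [0.7542, 0.1218, 0.1306], 'orientation': [-164.247, 0.5874, -90.6483], 'force': [0.4963, 0.3501, 0.3321], 'opening': 0.0613}
tcp [0.7446 0.118  0.1163]
shift [-0.0383, -0.0151, -0.0571] turn [-0.0016, 0.0021, 0.0018] len mm 17.6 deg 1.2
```

View pics/side17.png

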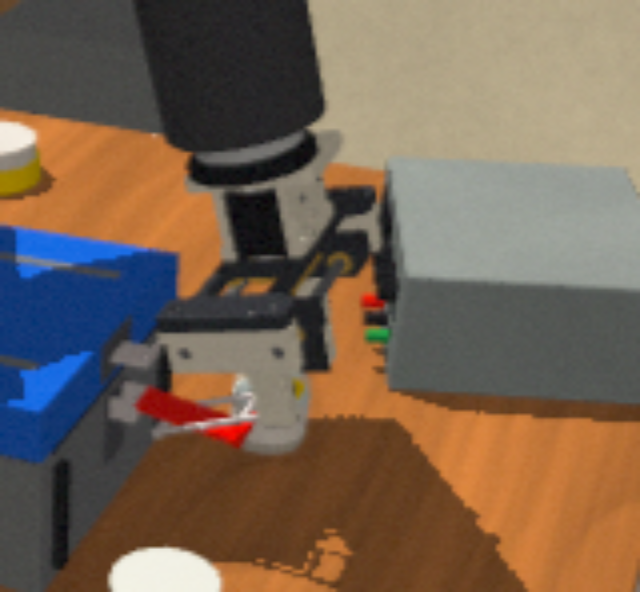

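The near finger now covers the yellow grip (295,390). I'll correct the position and close.

Request:
{"fn": "send_rows", "kwargs": {
  "commands": [
    [0.3,[-0.038,-0.015,-0.03],[-0.0016,0.002,0.0018]],
    [0.3,[0,0,-0.026],[0,0,0]],
    [0.3,[0,0,0],[0,0,0]]
  ]
}}

```text
clock: 18.4
tool_pos: [0.7456, 0.1183, 0.1195]
orientation: [-164.8, 0.1, -89.9]
force: [-0.2, 0.1, -0.4]
opening: 0.0611
```

Run:
```python
from h import *
st();gg([.742,.126],-15)
```

```text
{'clock': 18.4, 'joint_pos': [26.9799, 24.1483, -14.9222, 11.1073, -37.7693, 55.0547], 'tool_pos': [0.7456, 0.1183, 0.1195], 'orientation': [-164.7595, 0.0703, -89.9486], 'force': [-0.1599, 0.1211, -0.4052], 'opening': 0.0611}
tcp [0.7446 0.118  0.1163]
shift [-0.004, -0.0013, -0.0126] turn [-0.0002, 0.0007, -0.0001] len mm 3.3 deg 0.3
```

Request:
{"fn": "send_rows", "kwargs": {
  "commands": [
    [0.3,[-0.004,0,-0.012],[0,0,0]],
    [0.5,[0,0,0],[0,0,0]],
    [0.8,[0,0,0],[0,0,0]],
    [1,[0,0,0],[0,0,0]],
    [1,[0,0,0],[0,0,0]]
  ]
}}

```text
clock: 18.9
tool_pos: [0.7448, 0.1189, 0.1167]
orientation: [-164.7, 0.1, -89.9]
force: [-0.5, 3.3, 0.3]
opening: 0.0396
```

Run:
```python
from h import *
st()
```

```text
{'clock': 18.9, 'joint_pos': [27.045, 24.2164, -15.2828, 11.2299, -37.2897, 54.8554], 'tool_pos': [0.7448, 0.1189, 0.1167], 'orientation': [-164.7061, 0.1096, -89.9261], 'force': [-0.5062, 3.281, 0.3234], 'opening': 0.0396}
```

Request:
{"fn": "send_rows", "kwargs": {
  "commands": [
    [1,[-0.036,0,0.044],[0,0,0]],
    [1,[-0.036,0,0.044],[0,0,0]],
    [1,[-0.032,0,0.048],[0,0,0]],
    [1,[-0.056,0,0.048],[0,0,0]]
  ]
}}

```text
clock: 19.3
tool_pos: [0.7041, 0.1193, 0.1624]
orientation: [-164.8, 0.1, -89.9]
force: [1.6, 1.9, -3.1]
opening: 0.0395
```

Run:
```python
from h import *
st();gg([.681,.183],-15,n=2)
s=snapshot("side");c=s["color"][80:240,280:440];cv2.imwrite("pics/side18.png",cv2.resize(c,None,fx=4,fy=3.7))
```

```text
{'clock': 19.3, 'joint_pos': [28.8815, 18.4249, -17.4916, 10.9659, -41.1694, 53.7316], 'tool_pos': [0.7041, 0.1193, 0.1624], 'orientation': [-164.7904, 0.0811, -89.926], 'force': [1.5591, 1.8579, -3.1324], 'opening': 0.0395}
tcp [0.6836 0.118  0.1733]
shift [-0.0411, -0.0026, 0.022] turn [-0.0001, 0.0003, -0.0001] len mm 23.3 deg 0.2
```

View pics/side18.png

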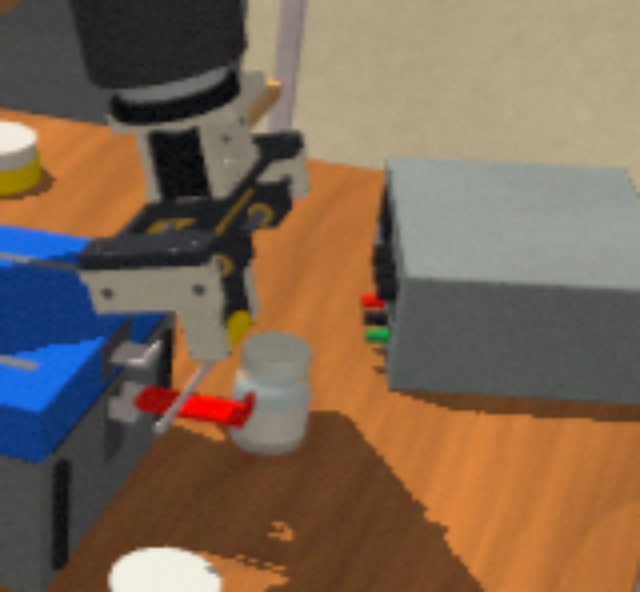

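The loop follows: the grip is at (238,328), the lever at (195,405), and the bar is still outside the keeper. I'll continue over the lip.

Request:
{"fn": "send_rows", "kwargs": {
  "commands": [
    [1,[-0.041,0,0.022],[0,0,0]],
    [1,[-0.041,0,0.022],[0,0,0]],
    [1,[-0.04,0,0.006],[0,0,0]],
    [1,[-0.04,0,0.004],[0,0,0]],
    [1,[-0.02,0,-0.002],[0,0,0]]
  ]
}}

```text
clock: 19.85
tool_pos: [0.6541, 0.1196, 0.1809]
orientation: [-164.5, 0.2, -89.9]
force: [1.2, -0.6, -0.8]
opening: 0.0396
```

Run:
```python
from h import *
from link import *
st();o=sensors.get_obs();t=np.radians(-15);G=np.array([o["tool_pos"][0]+np.sin(t)*.01,o["tool_pos"][2]+np.cos(t)*.01]);print("G",G,"bar,phi",from_grip(G-P)[:3])
gg([.637,.180],-15,n=1)
s=snapshot("side");c=s["color"][80:240,260:420];cv2.imwrite("pics/side19.png",cv2.resize(c,None,fx=4,fy=3.7))
```

```text
{'clock': 19.85, 'joint_pos': [31.4214, 12.958, -22.9376, 11.8518, -41.2927, 50.6098], 'tool_pos': [0.6541, 0.1196, 0.1809], 'orientation': [-164.5183, 0.2237, -89.8962], 'force': [1.2331, -0.6131, -0.8256], 'opening': 0.0396}
G [0.65148973 0.19051552] bar,phi (array([0.00773678, 0.07189429]), np.float64(2.3399912633882987), np.float64(0.5693495493277958))
tcp [0.6396 0.118  0.1703]
shift [-0.058, -0.0063, -0.0421] turn [-0.0006, 0.0013, -0.0003] len mm 18.0 deg 0.5
```

View pics/side19.png

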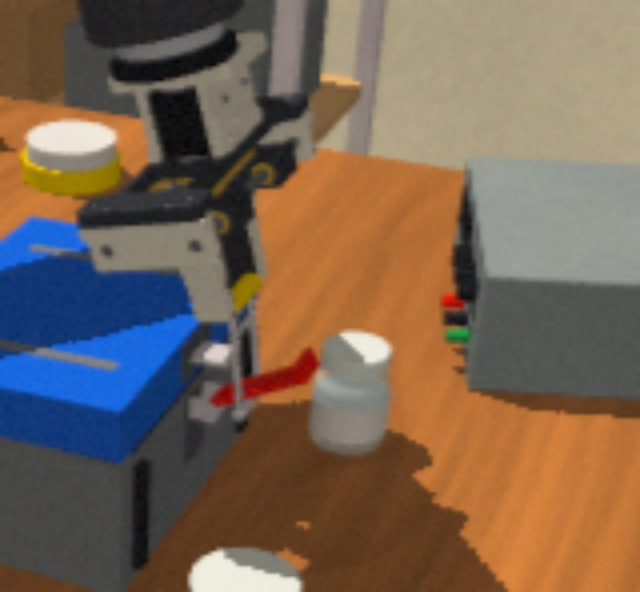

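The loop is nearly upright; the grip is at (245,290) and the bar is above the keeper, level with its lip (215,355). Next I'll move in and down.

Request:
{"fn": "send_rows", "kwargs": {
  "commands": [
    [1,[-0.04,-0.003,-0.01],[0,0,0]],
    [1,[-0.022,-0.002,-0.02],[0,0,0]],
    [1,[0,0,-0.012],[0,0,0]]
  ]
}}

```text
clock: 20.2
tool_pos: [0.6395, 0.1195, 0.1726]
orientation: [-164.2, 0.3, -89.8]
force: [1.4, -1.6, 3.1]
opening: 0.0394
```

```bash
cat >> h.py <<'E'
def barest(tilt,back=.01):
    import link
    o=sensors.get_obs();t=np.radians(tilt);G=np.array([o["tool_pos"][0]+np.sin(t)*back,o["tool_pos"][2]+np.cos(t)*back])
    b,phi,c,B=link.from_grip(G-link.P);print("G",G.round(4),"bar",b.round(4),"phi",round(phi,2),"c",round(c,2))
E
python3 - <<'E'
from h import *
st();barest(-15)
gg([.6366,.172],-15,n=1)
s=snapshot("side");c=s["color"][80:240,260:420];cv2.imwrite("pics/side20.png",cv2.resize(c,None,fx=4,fy=3.7))
E
```

```text
{'clock': 20.2, 'joint_pos': [32.2149, 11.9206, -25.9361, 12.7643, -39.1708, 48.9443], 'tool_pos': [0.6395, 0.1195, 0.1726], 'orientation': [-164.1901, 0.3416, -89.7956], 'force': [1.4327, -1.5911, 3.1405], 'opening': 0.0394}
G [0.6369 0.1823] bar [-0.0022  0.065 ] phi 2.16 c 0.26
tcp [0.6392 0.118  0.1623]
shift [-0.0014, -0.0061, -0.0412] turn [-0.001, 0.0022, -0.0006] len mm 10.4 deg 0.9
```

View pics/side20.png

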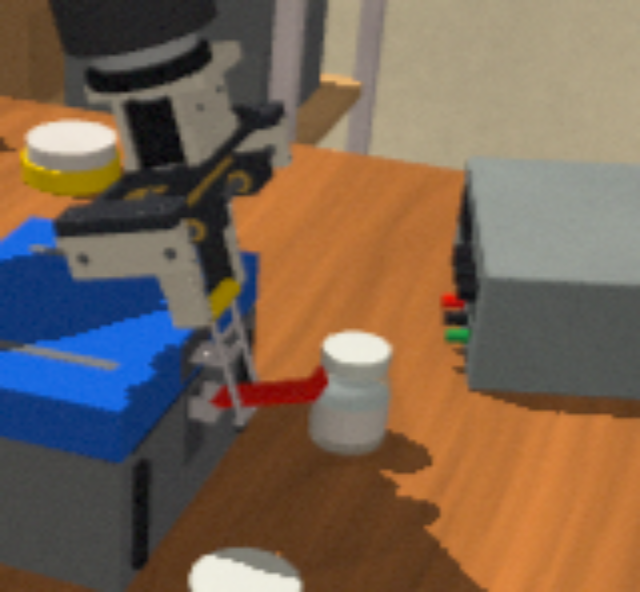

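Run:
```python
from h import *
s=snapshot("side");c=s["color"][145:195,295:345];cv2.imwrite("pics/side21.png",cv2.resize(c,None,fx=12,fy=12,interpolation=cv2.INTER_NEAREST))
P=cloud(s)
for r in range(160,182,2):
    print(r,[ "%d:%.3f,%.3f,%.3f"%(k,*P[r,k]) for k in range(306,322,2)])
```

```text
160 ['306:0.637,0.083,0.197', '308:0.642,0.083,0.199', '310:0.645,0.088,0.196', '312:0.643,0.109,0.185', '314:0.647,0.112,0.185', '316:0.650,0.120,0.182', '318:0.652,0.129,0.177', '320:0.630,0.210,0.131']
162 ['306:0.638,0.081,0.193', '308:0.640,0.087,0.190', '310:0.646,0.086,0.192', '312:0.646,0.100,0.185', '314:0.649,0.106,0.183', '316:0.652,0.113,0.180', '318:0.650,0.136,0.167', '320:0.629,0.212,0.124']
164 ['306:0.637,0.084,0.185', '308:0.642,0.084,0.187', '310:0.647,0.086,0.187', '312:0.649,0.094,0.183', '314:0.652,0.099,0.181', '316:0.630,0.177,0.135', '318:0.651,0.133,0.164', '320:0.631,0.210,0.119']
166 ['306:0.638,0.082,0.181', '308:0.642,0.086,0.180', '310:0.647,0.085,0.182', '312:0.650,0.092,0.178', '314:0.631,0.159,0.139', '316:0.630,0.178,0.129', '318:0.651,0.134,0.157', '320:0.629,0.215,0.109']
168 ['306:0.636,0.086,0.173', '308:0.642,0.086,0.174', '310:0.647,0.085,0.176', '312:0.646,0.103,0.166', '314:0.630,0.164,0.130', '316:0.630,0.179,0.122', '318:0.654,0.127,0.155', '320:0.656,0.137,0.151']
170 ['306:0.630,0.103,0.157', '308:0.631,0.115,0.150', '310:0.631,0.131,0.1
[... 454 characters left out ...]
01,0.152', '316:0.649,0.127,0.136', '318:0.656,0.122,0.141', '320:0.658,0.135,0.134']
176 ['306:0.631,0.102,0.139', '308:0.635,0.105,0.139', '310:0.639,0.110,0.137', '312:0.643,0.114,0.136', '314:0.648,0.115,0.137', '316:0.657,0.105,0.144', '318:0.658,0.119,0.136', '320:0.633,0.208,0.081']
178 ['306:0.632,0.101,0.134', '308:0.632,0.115,0.126', '310:0.631,0.132,0.116', '312:0.645,0.110,0.132', '314:0.651,0.108,0.135', '316:0.658,0.102,0.140', '318:0.629,0.203,0.076', '320:0.634,0.209,0.074']
180 ['306:0.632,0.101,0.128', '308:0.631,0.119,0.117', '310:0.631,0.134,0.109', '312:0.631,0.149,0.101', '314:0.631,0.165,0.091', '316:0.659,0.101,0.135', '318:0.630,0.202,0.070', '320:0.634,0.209,0.067']
```

View pics/side21.png

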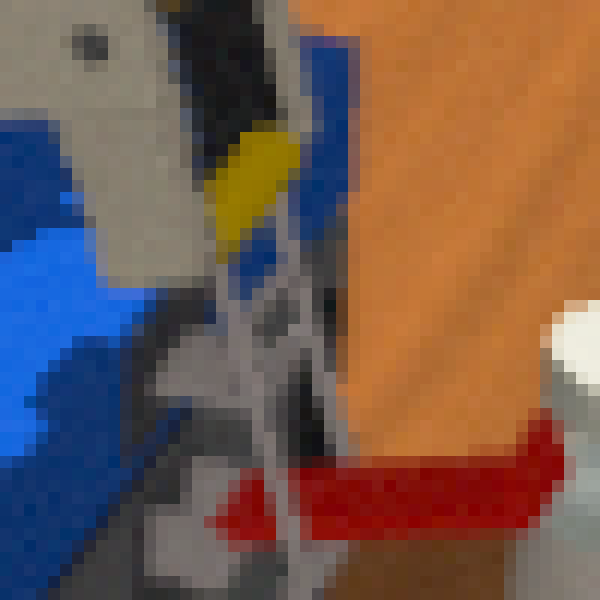

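The zoom shows the crossbar at about x 0.650, z 0.160, above the keeper but roughly 5 mm further out than reckoned: the grip sits off-centre in the pads. I'll re-grip with the tool further outward so the fingers clear the lid, then seat the bar.

Request:
{"fn": "send_rows", "kwargs": {
  "commands": [
    [0.4,[0,0,0],[0,0,0]],
    [0.4,[0,0,0],[0,0,0]],
    [0.4,[0,0,0],[0,0,0]]
  ]
}}

```text
clock: 20.6
tool_pos: [0.6378, 0.1179, 0.1693]
orientation: [-164.6, 0.2, -89.9]
force: [-0.1, 0.7, 0.7]
opening: 0.0517
```

Run:
```python
from h import *
st()
s=snapshot("side");c=s["color"][145:195,295:345];cv2.imwrite("pics/side22.png",cv2.resize(c,None,fx=12,fy=12,interpolation=cv2.INTER_NEAREST))
P=cloud(s);hsv=cv2.cvtColor(s["color"],cv2.COLOR_BGR2HSV)
m=cv2.inRange(hsv,np.array((20,140,60)),np.array((35,255,255)));m[:150]=0;m[195:]=0;m[:,:290]=0;m[:,345:]=0
q=P[m>0];q=q[(q[:,2]>.15)&(q[:,0]<.7)];print(len(q),q.min(0).round(3),q.max(0).round(3),np.median(q,0).round(4))
```

```text
{'clock': 20.6, 'joint_pos': [32.1537, 12.1381, -25.9776, 12.6414, -39.3562, 48.9965], 'tool_pos': [0.6378, 0.1179, 0.1693], 'orientation': [-164.6008, 0.155, -89.916], 'force': [-0.1132, 0.6623, 0.6571], 'opening': 0.0517}
61 [0.64  0.098 0.174] [0.652 0.141 0.186] [0.6477 0.1148 0.183 ]
```

View pics/side22.png

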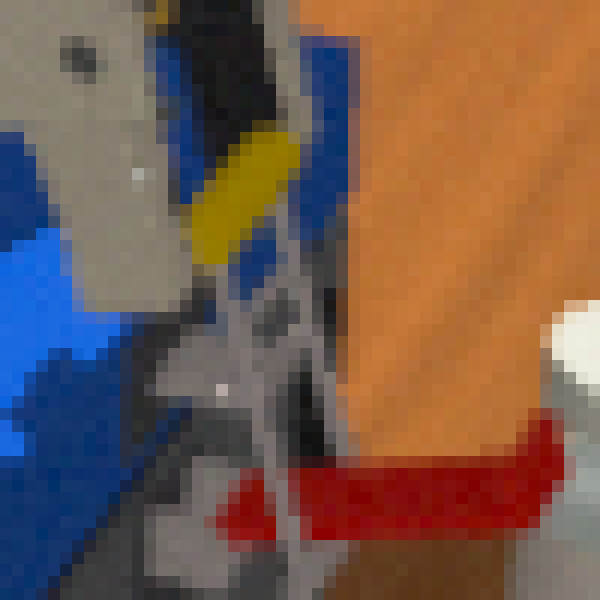

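The grip stays put at about (0.645, 0.180) with the fingers slightly open. I'll move the tool 12 mm outward and pinch again.

Request:
{"fn": "send_rows", "kwargs": {
  "commands": [
    [0.4,[0.048,0.001,0.012],[0,0,0]],
    [0.4,[0,0,0],[0,0,0]],
    [1,[0,0,0],[0,0,0]],
    [1,[0,0,0],[0,0,0]],
    [1,[0,0,0],[0,0,0]],
    [1,[0,0,0],[0,0,0]]
  ]
}}

```text
clock: 21.25
tool_pos: [0.6487, 0.1189, 0.1707]
orientation: [-164.7, 0.2, -89.9]
force: [1.4, 0.4, -0.8]
opening: 0.0393
```

Run:
```python
from link import *
for w in [(.0025,.062),(-.004,.062),(-.004,.055),(-.003,.05),(-.001,.045),(-.001,.043)]:
    G,phi,c,B=from_bar(w);print(w,"world",(G+P).round(4),"phi",phi.round(2))
```

```text
(0.0025, 0.062) world [0.643  0.1798] phi 1.96
(-0.004, 0.062) world [0.6341 0.1789] phi 2.07
(-0.004, 0.055) world [0.6338 0.1717] phi 1.76
(-0.003, 0.05) world [0.6355 0.167 ] phi 1.49
(-0.001, 0.045) world [0.6396 0.1628] phi 1.14
(-0.001, 0.043) world [0.6406 0.1611] phi 0.97
```

Request:
{"fn": "send_rows", "kwargs": {
  "commands": [
    [1,[-0.036,0,-0.002],[0,0,0]],
    [1,[0,0,-0.01],[0,0,0]],
    [1,[0,0,-0.018],[0,0,0]]
  ]
}}

```text
clock: 21.55
tool_pos: [0.6401, 0.1194, 0.1648]
orientation: [-164.5, 0.2, -89.9]
force: [0.7, -0.7, 4.4]
opening: 0.0395
```

Run:
```python
from h import *
st()
s=snapshot("side");c=s["color"][145:195,295:345];cv2.imwrite("pics/side23.png",cv2.resize(c,None,fx=12,fy=12,interpolation=cv2.INTER_NEAREST))
P=cloud(s)
for r in range(168,180,1):
    print(r,[ "%d:%.3f,%.3f,%.3f"%(k,*P[r,k]) for k in range(309,318,1)])
```

```text
{'clock': 21.55, 'joint_pos': [32.1225, 12.5659, -26.1564, 12.7717, -38.6133, 48.8732], 'tool_pos': [0.6401, 0.1194, 0.1648], 'orientation': [-164.5007, 0.25, -89.8566], 'force': [0.7399, -0.6925, 4.4103], 'opening': 0.0395}
168 ['309:0.937,-0.700,0.664', '310:0.648,0.084,0.177', '311:0.649,0.088,0.175', '312:0.650,0.091,0.174', '313:0.629,0.157,0.133', '314:0.629,0.166,0.129', '315:0.644,0.130,0.151', '316:0.646,0.133,0.151', '317:0.649,0.132,0.151']
169 ['309:0.645,0.085,0.173', '310:0.648,0.083,0.175', '311:0.650,0.084,0.174', '312:0.650,0.091,0.171', '313:0.630,0.156,0.131', '314:0.630,0.163,0.127', '315:0.647,0.124,0.153', '316:0.648,0.127,0.151', '317:0.648,0.137,0.146']
170 ['309:0.645,0.084,0.170', '310:0.647,0.086,0.170', '311:0.651,0.083,0.172', '312:0.632,0.143,0.135', '313:0.630,0.156,0.128', '314:0.645,0.120,0.151', '315:0.648,0.122,0.151', '316:0.631,0.178,0.116', '317:0.647,0.138,0.142']
171 ['309:0.631,0.123,0.143', '310:0.642,0.100,0.158', '311:0.644,0.103,0.157', '312:0.630,0.147,0.130', '313:0.645,0.115,0.151', '314:0.648,0.115,0.151', '315:0.648,0.121,0.148', '316
[... 1185 characters left out ...]
12,0.140']
177 ['309:0.638,0.105,0.137', '310:0.641,0.106,0.136', '311:0.642,0.108,0.136', '312:0.646,0.107,0.138', '313:0.651,0.100,0.143', '314:0.653,0.102,0.142', '315:0.652,0.113,0.135', '316:0.656,0.109,0.139', '317:0.658,0.111,0.138']
178 ['309:0.631,0.125,0.121', '310:0.630,0.136,0.114', '311:0.643,0.108,0.133', '312:0.646,0.108,0.134', '313:0.651,0.099,0.140', '314:0.653,0.102,0.139', '315:0.654,0.106,0.137', '316:0.657,0.106,0.138', '317:0.657,0.114,0.133']
179 ['309:0.631,0.126,0.117', '310:0.630,0.135,0.111', '311:0.631,0.141,0.108', '312:0.631,0.150,0.103', '313:0.649,0.105,0.133', '314:0.653,0.101,0.136', '315:0.631,0.174,0.089', '316:0.631,0.180,0.086', '317:0.631,0.191,0.080']
```

View pics/side23.png

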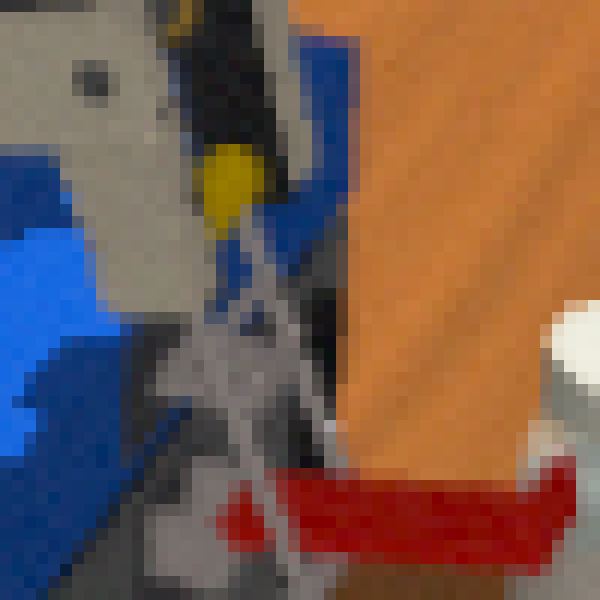

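The crossbar is now at about (0.645, 0.150), inside the lip (0.656, 0.143) and 10 mm above the seat. I'll lower it.

Request:
{"fn": "send_rows", "kwargs": {
  "commands": [
    [1,[0.006,-0.001,-0.018],[0,0,0]],
    [1,[0.012,-0.001,-0.018],[0,0,0]],
    [1,[0.002,0,-0.006],[0,0,0]]
  ]
}}

```text
clock: 21.9
tool_pos: [0.645, 0.1194, 0.1546]
orientation: [-164.4, 0.3, -89.9]
force: [-5.1, 0.8, 10.0]
opening: 0.0397
```

Run:
```python
from h import *
st()
s=snapshot("side");c=s["color"][145:195,295:345];cv2.imwrite("pics/side24.png",cv2.resize(c,None,fx=12,fy=12,interpolation=cv2.INTER_NEAREST))
P=cloud(s)
for r in range(170,180,1):
    print(r,[ "%d:%.3f,%.3f,%.3f"%(k,*P[r,k]) for k in range(310,318,1)])
```

```text
{'clock': 21.9, 'joint_pos': [31.7908, 13.5328, -26.4643, 13.0008, -37.2179, 48.8161], 'tool_pos': [0.645, 0.1194, 0.1546], 'orientation': [-164.4391, 0.3275, -89.8572], 'force': [-5.1395, 0.7589, 10.0248], 'opening': 0.0397}
170 ['310:0.648,0.085,0.171', '311:0.649,0.088,0.169', '312:0.652,0.087,0.170', '313:0.653,0.091,0.169', '314:0.653,0.098,0.165', '315:0.630,0.171,0.120', '316:0.646,0.135,0.143', '317:0.648,0.137,0.142']
171 ['310:0.648,0.085,0.168', '311:0.651,0.083,0.169', '312:0.653,0.086,0.168', '313:0.655,0.087,0.168', '314:0.654,0.096,0.163', '315:0.630,0.173,0.116', '316:0.646,0.134,0.141', '317:0.650,0.132,0.143']
172 ['310:0.647,0.088,0.163', '311:0.651,0.084,0.166', '312:0.654,0.083,0.167', '313:0.655,0.087,0.165', '314:0.655,0.093,0.162', '315:0.630,0.173,0.112', '316:0.648,0.129,0.141', '317:0.650,0.132,0.140']
173 ['310:0.648,0.084,0.162', '311:0.650,0.087,0.161', '312:0.653,0.084,0.164', '313:0.654,0.089,0.161', '314:0.654,0.098,0.156', '315:0.648,0.123,0.141', '316:0.650,0.125,0.140', '317:0.651,0.129,0.138']
174 ['310:0.649,0.083,0.160', '311:0.651,0.085,0.160',
[... 475 characters left out ...]
11,0.139', '315:0.651,0.116,0.136', '316:0.656,0.109,0.141', '317:0.656,0.116,0.138']
177 ['310:0.639,0.110,0.134', '311:0.642,0.110,0.135', '312:0.648,0.100,0.142', '313:0.650,0.103,0.140', '314:0.650,0.112,0.136', '315:0.653,0.109,0.138', '316:0.656,0.108,0.140', '317:0.656,0.117,0.134']
178 ['310:0.630,0.136,0.114', '311:0.642,0.109,0.132', '312:0.649,0.099,0.139', '313:0.650,0.102,0.138', '314:0.650,0.110,0.134', '315:0.654,0.106,0.137', '316:0.657,0.107,0.137', '317:0.658,0.111,0.135']
179 ['310:0.631,0.134,0.112', '311:0.631,0.141,0.108', '312:0.648,0.100,0.136', '313:0.651,0.101,0.136', '314:0.630,0.169,0.092', '315:0.631,0.174,0.089', '316:0.656,0.109,0.133', '317:0.631,0.189,0.081']
```

View pics/side24.png

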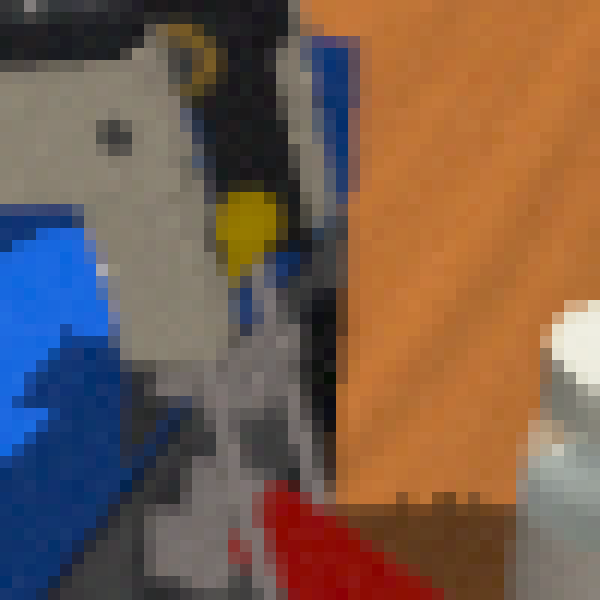

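The bar now touches the seat at about (0.647, 0.140), with 10 N upward on the tool. I'll hold briefly, release and lift off.

Request:
{"fn": "send_rows", "kwargs": {
  "commands": [
    [1,[0,0,0],[0,0,0]],
    [1,[0,0,0],[0,0,0]],
    [1,[0,0,0],[0,0,0]],
    [0.4,[0,0,0],[0,0,0]],
    [0.4,[0,0,0],[0,0,0]],
    [0.4,[0,0,0],[0,0,0]],
    [0.4,[0,0,0],[0,0,0]]
  ]
}}

```text
clock: 22.65
tool_pos: [0.6429, 0.1179, 0.1519]
orientation: [-164.7, 0.2, -90.0]
force: [0.2, 0.3, 0.1]
opening: 0.0526
```

Request:
{"fn": "send_rows", "kwargs": {
  "commands": [
    [0.4,[0,0,0.04],[0,0,0]],
    [0.4,[0,0,0.1],[0,0,0]],
    [0.4,[0.04,0,0.15],[0,0,0]],
    [0.6,[0.1,0,0.15],[0,0,0]],
    [1,[0.1,0,0],[0,0,0]],
    [1,[0,0,0],[0,0,0]]
  ]
}}

```text
clock: 23.25
tool_pos: [0.7025, 0.1167, 0.2692]
orientation: [-164.8, 0.2, -89.9]
force: [-1.0, -0.6, -1.0]
opening: 0.0339
```

Run:
```python
from h import *
st()
s=snapshot("side");c=s["color"][145:205,295:365];cv2.imwrite("pics/side25.png",cv2.resize(c,None,fx=10,fy=10,interpolation=cv2.INTER_NEAREST))
P=cloud(s);hsv=cv2.cvtColor(s["color"],cv2.COLOR_BGR2HSV)
m=cv2.inRange(hsv,np.array((20,140,60)),np.array((35,255,255)));m[:150]=0;m[195:]=0;m[:,:290]=0;m[:,345:]=0
q=P[m>0];q=q[(q[:,2]>.15)&(q[:,0]<.7)];print(len(q),q.min(0).round(3),q.max(0).round(3),np.median(q,0).round(4))
m=cv2.inRange(hsv,np.array((0,180,80)),np.array((6,255,255)));q=P[m>0];q=q[(q[:,0]>.64)&(q[:,0]<.75)&(abs(q[:,1]-.119)<.02)]
print("lever",np.polyfit(q[:,0],q[:,2],1),q.min(0).round(3),q.max(0).round(3))
for r in range(170,178,1):
    print(r,[ "%d:%.3f,%.3f,%.3f"%(k,*P[r,k]) for k in range(310,318,1)])
q=P.reshape(-1,3);q=q[np.all((q>[.46,.02,.14])&(q<[.62,.22,.2]),1)];print(np.polyfit(q[:,0]-.449,q[:,2]-.11,1))
```

```text
{'clock': 23.25, 'joint_pos': [28.8054, 13.8942, -8.3602, 8.7021, -54.6097, 57.052], 'tool_pos': [0.7025, 0.1167, 0.2692], 'orientation': [-164.8296, 0.1571, -89.8925], 'force': [-1.0139, -0.5601, -1.0396], 'opening': 0.0339}
64 [0.636 0.098 0.153] [0.648 0.138 0.17 ] [0.6434 0.1113 0.1657]
lever [-0.47569245  0.41120465] [0.655 0.105 0.064] [0.723 0.133 0.102]
170 ['310:0.642,0.101,0.160', '311:0.645,0.099,0.162', '312:0.647,0.100,0.162', '313:0.631,0.153,0.130', '314:0.630,0.163,0.124', '315:0.631,0.170,0.121', '316:0.646,0.135,0.143', '317:0.648,0.135,0.144']
171 ['310:0.642,0.101,0.157', '311:0.644,0.103,0.157', '312:0.632,0.142,0.133', '313:0.631,0.154,0.126', '314:0.631,0.160,0.123', '315:0.631,0.170,0.118', '316:0.646,0.135,0.140', '317:0.648,0.137,0.139']
172 ['310:0.642,0.099,0.156', '311:0.643,0.104,0.153', '312:0.636,0.131,0.137', '313:0.631,0.153,0.123', '314:0.631,0.161,0.119', '315:0.630,0.171,0.113', '316:0.649,0.127,0.142', '317:0.650,0.132,0.140']
173 ['310:0.633,0.126,0.136', '311:0.644,0.103,0.151', '312:0.647,0.103,0.152', '313:0.640,0.129,0.136', '314:0.642,0.132
[... 227 characters left out ...]
120,0.140', '316:0.650,0.123,0.138', '317:0.655,0.119,0.142']
175 ['310:0.636,0.118,0.135', '311:0.645,0.102,0.146', '312:0.648,0.101,0.147', '313:0.648,0.109,0.143', '314:0.649,0.111,0.142', '315:0.650,0.117,0.139', '316:0.651,0.122,0.136', '317:0.657,0.114,0.142']
176 ['310:0.638,0.112,0.136', '311:0.646,0.100,0.144', '312:0.647,0.102,0.144', '313:0.648,0.108,0.140', '314:0.649,0.112,0.138', '315:0.649,0.119,0.134', '316:0.656,0.110,0.141', '317:0.657,0.113,0.140']
177 ['310:0.640,0.108,0.135', '311:0.643,0.106,0.137', '312:0.648,0.101,0.141', '313:0.650,0.103,0.141', '314:0.650,0.111,0.136', '315:0.653,0.110,0.137', '316:0.657,0.107,0.140', '317:0.657,0.114,0.137']
[0.02862231 0.03929721]
```

View pics/side25.png

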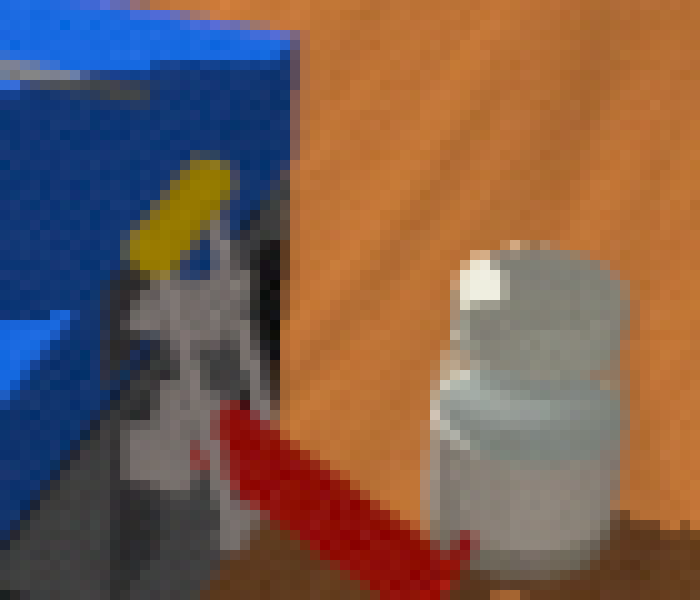

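The loop's bar sits in the keeper, the lever is at about 1.13 rad, and the lid is at 0.029 rad. For the lever press I need the exact jar and spool positions, since the gripper body is wide.

Run:
```python
from h import *
for n in ("top","side"):
    s=snapshot(n) if n=="side" else snapshot(n)
    P=cloud(s).reshape(-1,3);c=s["color"]
    for nm,a,b in (("jartop",[.6,.185,.07],[.8,.28,.1]),("spool",[.6,-.08,.045],[.8,.04,.08])):
        q=P[np.all((P>a)&(P<b),1)]
        if len(q)>5:
            cc=cv2.minEnclosingCircle((q[:,:2]*1000).astype(np.float32));print(n,nm,len(q),np.round(cc[0]),round(cc[1],1),np.percentile(q,[3,50,97],axis=0).round(3).tolist())
s=dict(np.load("top0.npz"));P=cloud(s)[145:180,160:200].reshape(-1,3);q=P[(P[:,2]>.02)];print("t0",np.percentile(q,[2,50,98],axis=0).round(3).tolist());q=q[q[:,2]>.08];cc=cv2.minEnclosingCircle((q[:,:2]*1000).astype(np.float32));print(cc,len(q))
```

```text
top spool 537 [716. -12.] 33.6 [[0.686, -0.042, 0.05], [0.716, -0.012, 0.055], [0.745, 0.017, 0.059]]
side jartop 236 [678. 223.] 60.8 [[0.63, 0.207, 0.071], [0.703, 0.236, 0.084], [0.727, 0.267, 0.097]]
side spool 624 [676.  -7.] 75.5 [[0.605, -0.041, 0.048], [0.707, -0.002, 0.055], [0.747, 0.021, 0.077]]
t0 [[0.676, 0.221, 0.025], [0.699, 0.241, 0.083], [0.725, 0.269, 0.089]]
((630.936279296875, 127.78511047363281), 165.3406219482422) 300
```

The jar's near side is at y ≈ 0.212 and the spool's at y ≈ 0.022. With the tool at y = 0.110 and tilted 30° outward, the gripper body clears both. I'll turn the tool first.

Request:
{"fn": "send_rows", "kwargs": {
  "commands": [
    [1,[0.02,-0.01,0],[0,0.021,0]],
    [1,[0.02,-0.01,0],[0,0.021,0]],
    [1,[0.01,-0.01,0],[0,0.021,0]],
    [1,[0,0,-0.04],[0,0.021,0]],
    [1,[0,0,-0.06],[0,0.021,0]],
    [1,[0,0,-0.06],[0,0.02,0]],
    [1,[0,0,0],[0,0,0]]
  ]
}}

```text
clock: 24.1
tool_pos: [0.6971, 0.1073, 0.2167]
orientation: [146.8, 0.3, -89.6]
force: [-0.4, 0.3, -6.1]
opening: 0.0005
```

Run:
```python
from h import *
st();go([.713,.110,.13],pose(30),1)
s=snapshot("side");cv2.imwrite("pics/side26.png",s["color"])
```

```text
{'clock': 24.1, 'joint_pos': [18.71, 46.0488, 40.3319, -11.191, -115.621, 69.7941], 'tool_pos': [0.6971, 0.1073, 0.2167], 'orientation': [146.8314, 0.2533, -89.5564], 'force': [-0.3596, 0.3311, -6.064], 'opening': 0.0005}
shift [0.0634, 0.0108, -0.3467] turn [-0.0007, -0.0088, -0.0013] len mm 88.2 deg 3.2
```

View pics/side26.png

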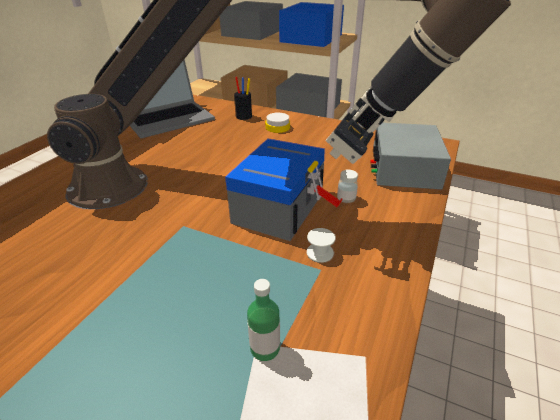

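The tool now leans outward (360,130) above the latch and is clear of everything. I'll go down to just above the lever.

Request:
{"fn": "send_rows", "kwargs": {
  "commands": [
    [1,[0.03,0.005,-0.08],[0,-0.004,-0.001]],
    [1,[0.03,0.005,-0.1],[0,-0.004,0]],
    [1,[0,0,-0.1],[0,0,0]],
    [1,[0,0,-0.06],[0,0,0]],
    [1,[0,0,0],[0,0,0]]
  ]
}}

```text
clock: 24.65
tool_pos: [0.7133, 0.1108, 0.1432]
orientation: [151.4, 0.3, -89.7]
force: [-0.0, 0.2, -0.2]
opening: 0.0005
```

Run:
```python
from h import *
st();go([.706,.110,.094],pose(30),1)
s=snapshot("side");cv2.imwrite("pics/side27.png",cv2.resize(s["color"][80:260,260:440],None,fx=3.3,fy=3.3))
```

```text
{'clock': 24.65, 'joint_pos': [19.1348, 46.5986, 33.3058, -9.4238, -103.7718, 71.2024], 'tool_pos': [0.7133, 0.1108, 0.1432], 'orientation': [151.3721, 0.3006, -89.6989], 'force': [-0.0177, 0.1983, -0.2076], 'opening': 0.0005}
shift [-0.0291, -0.0033, -0.1967] turn [-0.0008, 0.0038, -0.0008] len mm 49.7 deg 1.4
```

View pics/side27.png

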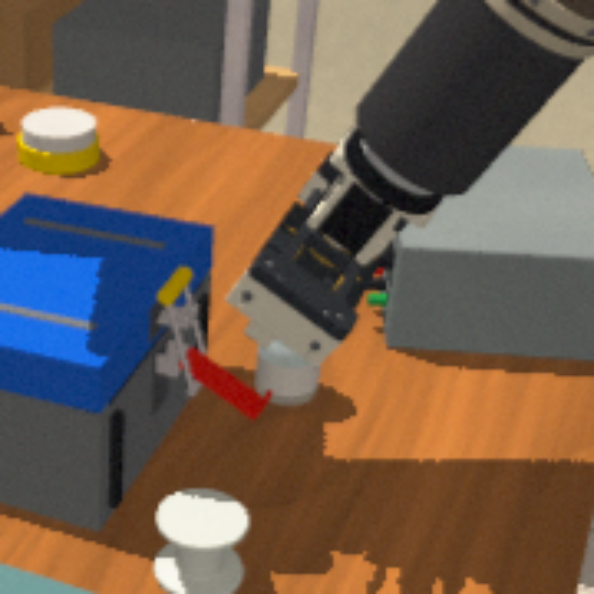

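The tool is just above the lever (225,380), and the jar is behind it with space in between.

Request:
{"fn": "send_rows", "kwargs": {
  "commands": [
    [1,[-0.01,-0.002,-0.06],[0,0.002,0]],
    [1,[-0.01,-0.001,-0.06],[0,0.001,0]],
    [1,[-0.008,0,-0.06],[0,0,0]],
    [1,[-0.01,0,-0.04],[0,0,0]]
  ]
}}

```text
clock: 25.1
tool_pos: [0.7059, 0.1105, 0.0935]
orientation: [151.0, 0.4, -89.7]
force: [0.2, 0.3, -0.2]
opening: 0.0003
```

Run:
```python
from h import *
st()
P=np.array([.648,.095])
o=sensors.get_obs()
for f in (1.1,.8,.5,.25,0):
    C=P+.045*np.array([np.sin(f),-np.cos(f)])+.0085*np.array([np.cos(f),np.sin(f)]);T=C+[.0082,-.00475];print(f,T.round(4),((T-[o["tool_pos"][0],o["tool_pos"][2]])/.25).round(3))
s=snapshot("side");cv2.imwrite("pics/side28.png",cv2.resize(s["color"][100:260,260:420],None,fx=3.7,fy=3.7))
```

```text
{'clock': 25.1, 'joint_pos': [19.1783, 47.9277, 29.3305, -9.5016, -98.881, 72.1152], 'tool_pos': [0.7059, 0.1105, 0.0935], 'orientation': [150.97, 0.4475, -89.6526], 'force': [0.1751, 0.3457, -0.1844], 'opening': 0.0003}
1.1 [0.7002 0.0774] [-0.023 -0.064]
0.8 [0.6944 0.065 ] [-0.046 -0.114]
0.5 [0.6852 0.0548] [-0.083 -0.155]
0.25 [0.6756 0.0488] [-0.121 -0.179]
0 [0.6647 0.0453] [-0.165 -0.193]
```

View pics/side28.png

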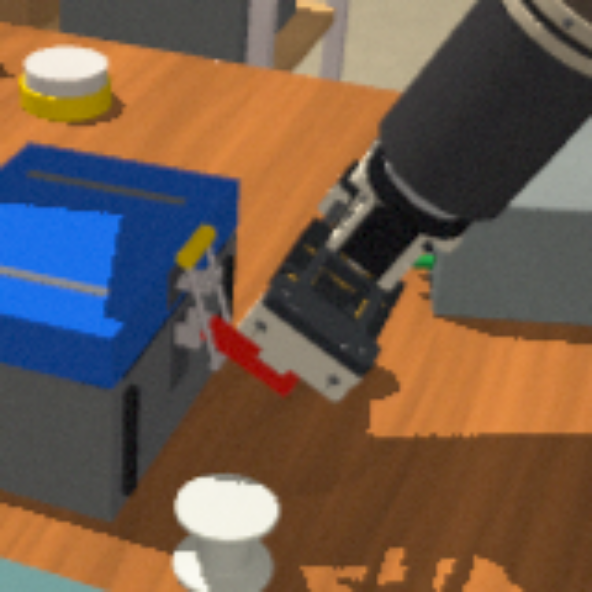

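The fingertips are right over the lever. I'll follow its arc while watching the force.

Request:
{"fn": "send_rows", "kwargs": {
  "commands": [
    [1,[-0.012,0,-0.032],[0,0,0]],
    [1,[-0.012,0,-0.032],[0,0,0]],
    [1,[-0.012,0,-0.025],[0,0,0]],
    [1,[-0.014,0,-0.025],[0,0,0]]
  ]
}}

```text
clock: 25.55
tool_pos: [0.6925, 0.1104, 0.0623]
orientation: [150.9, 0.4, -89.6]
force: [0.2, 0.9, 4.6]
opening: 0.0001
```

Run:
```python
from h import *
st();go([.6852,.1105,.0548],pose(29))
s=snapshot("side");cv2.imwrite("pics/side29.png",cv2.resize(s["color"][100:260,260:420],None,fx=3.7,fy=3.7))
```

```text
{'clock': 25.55, 'joint_pos': [19.4792, 48.0062, 25.2537, -9.5151, -94.775, 72.5327], 'tool_pos': [0.6925, 0.1104, 0.0623], 'orientation': [150.9465, 0.4013, -89.6262], 'force': [0.1584, 0.899, 4.5587], 'opening': 0.0001}
shift [-0.0292, 0.0006, -0.03] turn [-0.0011, -0.0002, -0.001] len mm 10.5 deg 0.6
```

View pics/side29.png

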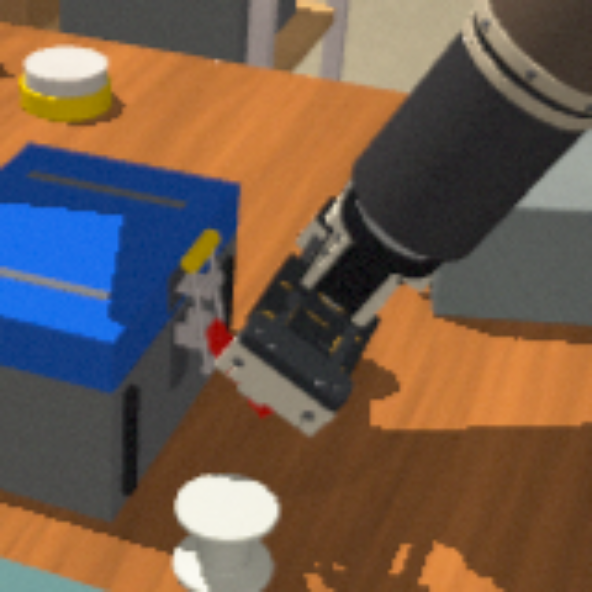

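The lever is following (it peeks out at (218,335) and (262,408)), and the force is under 5 N. I'll continue.

Request:
{"fn": "send_rows", "kwargs": {
  "commands": [
    [1,[-0.016,0,-0.018],[0,0,0]],
    [1,[-0.016,0,-0.015],[0,0,0]],
    [1,[-0.02,0,-0.013],[0,0,0]],
    [1,[-0.02,0,-0.012],[0,0,0]]
  ]
}}

```text
clock: 26.0
tool_pos: [0.6737, 0.1104, 0.0467]
orientation: [151.1, 0.4, -89.6]
force: [1.0, 0.4, 1.8]
opening: 0.0002
```

Run:
```python
from h import *
st();go([.6647,.1105,.0453],pose(29))
s=snapshot("side");cv2.imwrite("pics/side30.png",cv2.resize(s["color"][100:260,260:420],None,fx=3.7,fy=3.7))
```

```text
{'clock': 26.0, 'joint_pos': [19.9084, 46.9688, 21.0244, -9.6642, -91.4388, 72.6844], 'tool_pos': [0.6737, 0.1104, 0.0467], 'orientation': [151.0706, 0.4192, -89.631], 'force': [1.0469, 0.3788, 1.8198], 'opening': 0.0002}
shift [-0.036, 0.0005, -0.0056] turn [-0.0012, 0.0002, -0.001] len mm 9.1 deg 0.6
```

View pics/side30.png

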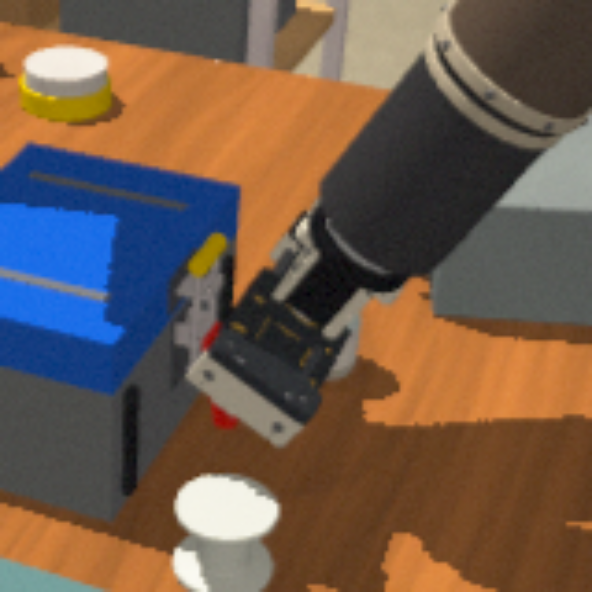

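The lever is almost vertical (225,410). This is the final push.

Request:
{"fn": "send_rows", "kwargs": {
  "commands": [
    [1,[-0.02,0,-0.004],[0,0,0]],
    [1,[-0.016,0,-0.002],[0,0,0]],
    [1,[-0.012,0,0],[0,0,0]]
  ]
}}

```text
clock: 26.35
tool_pos: [0.6641, 0.1105, 0.0442]
orientation: [151.6, 0.4, -89.6]
force: [15.5, -1.4, -0.8]
opening: 0.0004
```

Request:
{"fn": "send_rows", "kwargs": {
  "commands": [
    [1,[-0.008,0,0],[0,0,0]],
    [1,[-0.008,0,0],[0,0,0]]
  ]
}}

```text
clock: 26.55
tool_pos: [0.6646, 0.1105, 0.0444]
orientation: [152.2, 0.5, -89.7]
force: [6.5, -1.8, -1.9]
opening: 0.0004
```

Request:
{"fn": "send_rows", "kwargs": {
  "commands": [
    [1,[0.06,0,0.02],[0,0,0]],
    [1,[0.08,0,0.06],[0,0,0]],
    [1,[0.06,0,0.12],[0,0,0]],
    [1,[0.0,0,0.18],[0,0,0]],
    [1,[0,0,0.18],[0,0,0]],
    [1,[0,0,0.18],[0,0,0]],
    [1,[0,0,0],[0,0,0]]
  ]
}}

```text
clock: 27.25
tool_pos: [0.7101, 0.1098, 0.232]
orientation: [151.6, 0.4, -89.7]
force: [0.0, 0.3, 1.1]
opening: 0.0004
```

Run:
```python
from h import *
st()
s=snapshot("side");cv2.imwrite("pics/side31.png",cv2.resize(s["color"][100:260,260:420],None,fx=3.7,fy=3.7))
P=cloud(s);hsv=cv2.cvtColor(s["color"],cv2.COLOR_BGR2HSV)
m=cv2.inRange(hsv,np.array((0,180,80)),np.array((6,255,255)));q=P[m>0];q=q[(q[:,0]>.63)&(q[:,0]<.75)&(abs(q[:,1]-.119)<.02)]
print("lever x(z)",np.polyfit(q[:,2],q[:,0],1),q.min(0).round(3),q.max(0).round(3),len(q))
q=P.reshape(-1,3);q=q[np.all((q>[.46,.02,.14])&(q<[.62,.22,.2]),1)];print("lid",np.polyfit(q[:,0]-.449,q[:,2]-.11,1))
v,u=np.indices(s["z_map"].shape)
k=np.all((P>[.636,.1,.125])&(P<[.662,.138,.165]),2)
for w in np.argwhere(k)[:60:2]: print(w,P[tuple(w)].round(3),end=" ")
s=snapshot("top");cv2.imwrite("pics/top31.png",s["color"]);P=cloud(s).reshape(-1,3)
for nm,a,b in (("spool",[.6,-.08,.045],[.8,.04,.08]),("bottle",[.6,-.42,.03],[.85,-.22,.25])):
    q=P[np.all((P>a)&(P<b),1)];print("\n",nm,cv2.minEnclosingCircle((q[:,:2]*1000).astype(np.float32)))
```

```text
{'clock': 27.25, 'joint_pos': [19.1137, 43.8667, 39.5057, -9.906, -112.3867, 69.6773], 'tool_pos': [0.7101, 0.1098, 0.232], 'orientation': [151.5545, 0.3732, -89.7046], 'force': [0.0465, 0.2666, 1.078], 'opening': 0.0004}
lever x(z) [-0.05403766  0.66041878] [0.653 0.105 0.018] [0.667 0.133 0.095] 125
lid [0.00218053 0.03944752]
[163 317] [0.646 0.138 0.163] [164 318] [0.652 0.131 0.165] [164 320] [0.656 0.133 0.164] [165 317] [0.651 0.125 0.165] [165 319] [0.655 0.13  0.163] [166 315] [0.648 0.12  0.163] [166 317] [0.653 0.122 0.164] [166 319] [0.656 0.128 0.161] [167 314] [0.646 0.117 0.162] [167 318] [0.656 0.12  0.162] [167 320] [0.658 0.128 0.159] [168 314] [0.65  0.108 0.165] [168 316] [0.654 0.112 0.163] [168 318] [0.657 0.117 0.161] [169 313] [0.648 0.106 0.162] [169 316] [0.655 0.107 0.163] [169 318] [0.658 0.115 0.16 ] [170 312] [0.646 0.103 0.16 ] [170 316] [0.657 0.103 0.163] [170 318] [0.658 0.114 0.157] [171 312] [0.647 0.102 0.158] [171 317] [0.659 0.106 0.159] [172 311] [0.645 0.101 0.155] [172 314] [0.653 0.101 0.157] [172 318] [0.652 0.134 0.139] [173 313] [0.65  0.102 0.153] [173 316] [0.658 0.102 0.155] [173 318] [0.651 0.136 0.135] [174 314] [0.653 0.102 0.151] [174 316] [0.648 0.129 0.135] 
 spool ((716.2509155273438, -12.704190254211426), 34.13846969604492)

 bottle ((712.9161376953125, -309.60821533203125), 28.8751163482666)
```

View pics/side31.png

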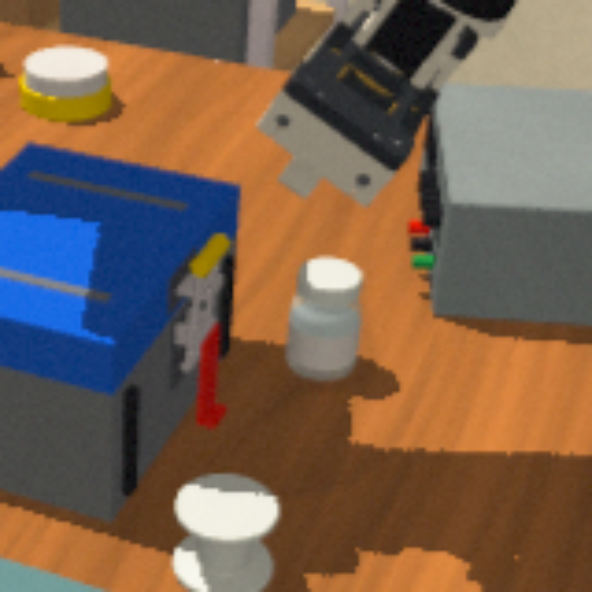

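View pics/top31.png

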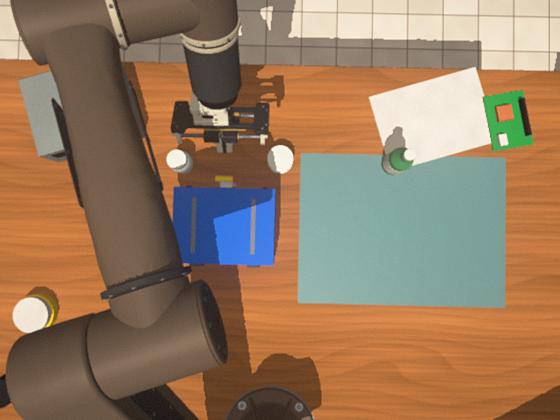

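The lid is flat (0.002 rad), the lever is vertical against the case (208,375), and the loop is in the keeper. The jar (180,160), spool (281,158) and bottle are where they were. I'll do one last check of the lever without its flared tip, then hand in.

Run:
```python
from h import *
s=snapshot("side");P=cloud(s);hsv=cv2.cvtColor(s["color"],cv2.COLOR_BGR2HSV)
m=cv2.inRange(hsv,np.array((0,180,80)),np.array((6,255,255)));q=P[m>0];q=q[(q[:,0]>.63)&(q[:,0]<.75)&(abs(q[:,1]-.119)<.02)&(q[:,2]>.035)]
print("lever",np.polyfit(q[:,2],q[:,0],1),np.median(q,0).round(4))
q=P.reshape(-1,3);q=q[np.all((q>[.46,.02,.14])&(q<[.62,.22,.2]),1)];print("lid",np.polyfit(q[:,0]-.449,q[:,2]-.11,1))
st();print(order.close_job())
```

```text
lever [0.01487174 0.65559744] [0.657  0.1117 0.0639]
lid [0.00213444 0.03936456]
{'clock': 27.4, 'joint_pos': [19.1211, 44.2048, 38.988, -10.0601, -112.152, 69.7097], 'tool_pos': [0.7077, 0.1102, 0.2242], 'orientation': [150.915, 0.3293, -89.7262], 'force': [-0.7461, -0.1971, -0.8615], 'opening': 0.0001}
the job is handed in; nothing more can be done
None
```

The meter is in its pocket, the lid is latched down tight, and I handed the job in at 27.4 s. The hand-in reports no verdict, so the readings below are my own.

**What I did**
- I laid the meter face up in the pocket.
- I swung the lid down onto its seal.
- I hooked the loop's bar into the keeper and pressed the lever home.

**Last checks**

| Item | Reading | Limit |
|---|---|---|
| Lid | about 0.002 rad | under 0.015 rad |
| Lever | about 0.015 rad off vertical | under 0.12 rad |
| Meter centre, before the lid closed | about 3 mm from the pocket centre, lying on the floor | 16 mm, under 5 mm off the floor |
| Crossbar, before the lever was pressed | within about 2 mm of its place | 7 mm |
| Spool and bottle | moved about 1 mm or less | 30 mm |

- **Jar:** it stands at the same pixels in the top view as at the start; I did not measure its final position more exactly.
- **Robot:** it was clear of everything and the wrist force was near zero.
- **Not re-measured:** the meter cannot be seen under the closed lid. The crossbar was hidden after latching, so I judged it from the loop still sitting in the keeper and the lid staying tight.

**What went wrong on the way**
- The first grasp of the meter closed too high and missed it, so I opened, re-aligned and took it again.
- The loop's grip sat about 6 mm off-centre in the pads, so I re-gripped it before seating the bar.

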